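# Kit the hanging bus links and book the tray out on the keypad

### The arm

A 7-joint arm with a two-finger parallel gripper is mounted at the origin on the work surface. World frame = base frame: x ahead of the robot, y to its left, z up, the work surface at z = 0. Lengths are in m, angles in degrees, forces in N, time in s.
With the tool pointing down it reaches from about 0.425 to 0.875 m from the base axis. Payload 8.4 kg.
Tool frame: the origin (TCP) lies on the centre line of the jaws, within the pads' length; the fingertips stand 11 mm ahead of it and the grasp point (between the pads) lies 8 mm behind it; z points along the fingers, y is the line along which they close (so a half turn about z gives the same grasp; the last joint's range is limited). The gripper opens to 85 mm and grips with 20 to 120 N. Pads are 22 mm wide; open, the fingers measure 114 mm over their backs; the gripper's body (76 mm by 85 mm) begins 54 mm behind the grasp point. The pads swing forward as they close: fully open they stand 13 mm farther back than shut.
Start: joints at [-5.684, 19.091, 2.286, 83.961, -0.768, 76.965, -3.352], TCP at [0.65, -0, 0.242] pointing down, gripper open.
Joint ranges: [-147.57, 147.57], [-21.85, 119.76], [-74.77, 79.35], [14.55, 137.4], [-85.83, 265.84], [4.83, 119.75], [-152.11, 152.11]. Speed limits (degrees/s): [127.2, 127.2, 159.86, 159.86, 180, 180, 180].

### API

Orientations are given as a 3x3 rotation matrix whose columns are the frame's x, y, z axes.
In Python, from rig import env gives the robot as it stands.
- The arm moves only by the tool carry_out, never from a script. Its argument "moves" is a list of rows, each an object of numbers: "x", "y", "z": the shift along the tool's x, y, z in m; "wx", "wy", "wz": the turn, a rotation vector about the tool's x, y, z in degrees. A call has 1 to 8 rows; each row shifts and turns the commanded pose from where the row before left it, along the tool's axes as they then stand; what a row does not reach is not made up. A row lasts 1/12 s, in which the tool goes at most 41.7 mm and 7.16 degrees, less where a joint would pass 70% of its speed; a pose out of reach is approached as far as the arm can. A call with a gripper value outside its range is refused whole. "grip" is the finger opening in m, from 0 to 0.0854, set as the call begins (left out, the last holds). The fingers move at their own pace and stop on an object; the grip force is fixed at half the most. Time passes only in rows, so rows that do not move let the fingers close. It gives the time, the measured TCP pose, the force, the opening and the grip force at its end, in the units of the state.
- env.get_obs(): the state, without advancing time (a new reading comes with each control period).
- env.get_image(name): name is "scene" or "side" or "wrist"; returns a dict with "color" (420x560x3 uint8, red, green, blue), "fx", "fy", "cx", "cy" (pixels), "camera_from_world" (4x4, takes a point from world to camera coordinates). Camera axes: x right, y down, z forward; pixel columns grow to the right and rows downward; lengths in m; the calibration is good to about 2 mm. A picture is of the moment at which its call begins. There is no depth.
- env.job_done(): hands the job in; it is judged then, once.
The state is a dict: "t": time; "q": joint angles; "joint_velocities": joint speeds; "tau": joint torques, N m; "ee_pos": TCP position; "orientation": TCP orientation; "force": force on the tool from outside, world axes, zero at the start; "torque": the same for the moment, N m; "grip_width": finger opening in m; "gripper_force": force on a finger pad.
Only numpy, scipy, OpenCV 4.12 (cv2) and the standard library are available. Lean on these libraries where they do the work, as an engineer would, in place of code of your own. Each camera call takes 0.05 s, during which the arm holds its last target. There are 200 camera calls.

### The job

Press the square key to open the kit; then lift every U-shaped bus link hanging on the rack up and off its peg and put them all, with the two teal connector housings, side by side on the floor of the kit tray. Only when all are in, push the tray along its slide until the spring detent snaps it fully home, then book it out by pressing the large round key, the small round key and the long bar key, in that order, each fully down and one at a time. Do not press the cross-shaped key, do not press the book-out keys before the tray is home, and leave the enclosure lid and the bumper foot where they are.

Things in the scene. Friction and masses are not known exactly. Their poses are not given: they have to be found in the camera images.
- link1: U-shaped tinned (silver-grey) bus link, maybe absent: a strap 4 mm thick, 20 mm wide, bent into a U that hangs astride a peg, open end down; 34 mm over its two legs, 26 mm inside, 50 mm tall, 0.09 kg. Origin: centre of its 20 x 34 x 50 mm bounding box; x along the strap's width (along the peg), y across the legs, z towards the closed end (up as it hangs)
- link2: U-shaped tinned (silver-grey) bus link, maybe absent: a strap 4 mm thick, 20 mm wide, bent into a U that hangs astride a peg, open end down; 34 mm over its two legs, 26 mm inside, 50 mm tall, 0.09 kg. Origin: centre of its 20 x 34 x 50 mm bounding box; x along the strap's width (along the peg), y across the legs, z towards the closed end (up as it hangs)
- link3: U-shaped tinned (silver-grey) bus link, maybe absent: a strap 4 mm thick, 20 mm wide, bent into a U that hangs astride a peg, open end down; 34 mm over its two legs, 26 mm inside, 50 mm tall, 0.09 kg. Origin: centre of its 20 x 34 x 50 mm bounding box; x along the strap's width (along the peg), y across the legs, z towards the closed end (up as it hangs)
- link4: U-shaped tinned (silver-grey) bus link, maybe absent: a strap 4 mm thick, 20 mm wide, bent into a U that hangs astride a peg, open end down; 34 mm over its two legs, 26 mm inside, 50 mm tall, 0.09 kg. Origin: centre of its 20 x 34 x 50 mm bounding box; x along the strap's width (along the peg), y across the legs, z towards the closed end (up as it hangs)
- housing1: teal plastic connector housing (one of two alike), a block 40 x 24 x 24 mm with four small black slots on top, lying loose on the bench, 0.03 kg. Origin: centre of its underside; x along the 40 mm, z up
- housing2: teal plastic connector housing (one of two alike), a block 40 x 24 x 24 mm with four small black slots on top, lying loose on the bench, 0.03 kg. Origin: centre of its underside; x along the 40 mm, z up
- rack: fixed grey peg rack with an upright panel 290 mm wide, 125 mm high. Four dark square pegs (10 x 10 mm, top at 105 mm height) stand 56 mm out along the rack's -x, at y = -112.5, -37.5, 37.5 and 112.5 mm, each with a 10 mm upturned end. A link is freed by lifting it straight up 60 mm or more. Origin: on the bench under the panel's front; x away from the pegs, y along the panel, z up
- carriage (a joint): travel of the grey kit tray on its slide, 0 (nearest the robot) to 0.080 m (fully home, at the end stop). Friction about 1.5 N, damped (40 N s/m); an over-centre spring detent resists with up to about 5 N more until about 0.050 m, then snaps the tray home and holds it there; left short of that it may spring back
- tray_floor (a point): centre of the tray's inside floor, 22 mm above the bench; moves with the tray. x is the direction in which the tray slides home, away from the robot; z up. The tray is 142 mm (x) by 148 mm (y) inside with walls 4 mm thick and 15 mm high above the floor
- tab_top (a point): centre of the top of the tray's black upright push tab, on the tray's near (-x) end, 92 mm before the tray's centre: 14 mm (x) by 22 mm (y), its top 75 mm above the bench and its foot 13 mm above it; moves with the tray
- key_square (a joint): how far the square key, 26 x 26 mm is pressed, 0 (up) to 0.006 m (fully down); its spring takes 1.5 N to start and 5 N fully down and brings it back up
- square_top (a point): centre of the top face of the square key, 26 x 26 mm, 38 mm above the bench when up; grey cap standing 12 mm above its white 46 mm square module. Five such modules sit in any order on a black keypad 125 x 175 mm, 52 to 54 mm from centre to centre; the sixth place is a flat display
- key_round (a joint): how far the large round key, 32 mm across is pressed, 0 (up) to 0.006 m (fully down); its spring takes 1.5 N to start and 5 N fully down and brings it back up
- round_top (a point): centre of the top face of the large round key, 32 mm across, 38 mm above the bench when up; grey cap standing 12 mm above its white 46 mm square module. Five such modules sit in any order on a black keypad 125 x 175 mm, 52 to 54 mm from centre to centre; the sixth place is a flat display
- key_dot (a joint): how far the small round key, 18 mm across is pressed, 0 (up) to 0.006 m (fully down); its spring takes 1.5 N to start and 5 N fully down and brings it back up
- dot_top (a point): centre of the top face of the small round key, 18 mm across, 38 mm above the bench when up; grey cap standing 12 mm above its white 46 mm square module. Five such modules sit in any order on a black keypad 125 x 175 mm, 52 to 54 mm from centre to centre; the sixth place is a flat display
- key_bar (a joint): how far the long bar key, 40 x 13 mm is pressed, 0 (up) to 0.006 m (fully down); its spring takes 1.5 N to start and 5 N fully down and brings it back up
- bar_top (a point): centre of the top face of the long bar key, 40 x 13 mm, 38 mm above the bench when up; grey cap standing 12 mm above its white 46 mm square module. Five such modules sit in any order on a black keypad 125 x 175 mm, 52 to 54 mm from centre to centre; the sixth place is a flat display
- key_cross (a joint): how far the cross-shaped key, 36 mm across: the cancel key is pressed, 0 (up) to 0.006 m (fully down); its spring takes 1.5 N to start and 5 N fully down and brings it back up
- cross_top (a point): centre of the top face of the cross-shaped key, 36 mm across: the cancel key, 38 mm above the bench when up; grey cap standing 12 mm above its white 46 mm square module. Five such modules sit in any order on a black keypad 125 x 175 mm, 52 to 54 mm from centre to centre; the sixth place is a flat display
- lid: bystander: loose grey aluminium enclosure lid, 110 x 75 x 10 mm, lying flat; origin: centre of its underside
- foot: bystander: loose red silicone bumper foot, 28 mm across and 12 mm high; origin: centre of its underside
- lamp: bystander: fixed steel lamp base, 110 mm across, with a chrome toggle switch and an arm that carries a shade up to 220 mm above the bench; origin: centre of its underside
There are look-alikes about, which are no part of the job. What is shaped like the housing1 but brown or pink is not meant.

How it is judged:
By the outcome, as a careful person would: the job done as asked, in the order asked, and still so for the second after the job is handed in, with the robot touching nothing.
Of link1, link2, link3, link4 only 2 to 4 are there at a start; the rules pass over those that are not, and their reading is None.
At some moment in a run one of housing1, housing2 may be knocked a few centimetres aside while the robot is not near it.
Once in a run the grip may slacken for a moment while it holds something.
It also fails if it takes over 210 s, if anything falls off the work surface, if the arm or the gripper's body presses on something with over 40 N, if the wrist force passes 120 N, or if a joint passes its speed limit or range.

## Working session

There is one attempt and no reset: what is moved stays moved. The work goes in short steps, Python scripts to look and compute and a tool call to move; the robot and the scene stay as the last step left them, time stands still between calls to the robot, and variables do not carry over. Pictures are saved under pics/ and viewed, at most 18 in all, crops included, and the job is handed in when it is done.

Besides the shell and the picture viewer there is one more tool, called by a JSON object that holds its "name" and its "arguments". carry_out: Moves the arm, as the interface text tells. Its arguments: {"type":"object","properties":{"moves":{"type":"array"},"grip":{"type":"number"}},"required":["moves"]}

```bash
mkdir -p pics; ls; cat > h.py <<'E'
import numpy as np, cv2
from rig import env
def snap(n,f):
    im=env.get_image(n); cv2.imwrite('pics/'+f,im['color'][:,:,::-1]); np.save('pics/'+f[:-4]+'.npy',im,allow_pickle=True); return im
def ray(im,u,v):
    T=np.array(im['camera_from_world']);R=T[:3,:3];o=-R.T@T[:3,3]
    return o,R.T@np.array([(u-im['cx'])/im['fx'],(v-im['cy'])/im['fy'],1])
def onz(im,u,v,z):
    o,d=ray(im,u,v); return o+d*(z-o[2])/d[2]
def proj(im,p):
    T=np.array(im['camera_from_world']);c=T[:3,:3]@np.array(p)+T[:3,3]
    return np.array([im['fx']*c[0]/c[2]+im['cx'],im['fy']*c[1]/c[2]+im['cy']])
def load(f): return np.load('pics/'+f+'.npy',allow_pickle=True).item()
E
python3 - <<'E'
from h import *
np.set_printoptions(precision=3,suppress=True)
for n in('scene','side','wrist'):
    im=snap(n,n+'0.png'); o,d=ray(im,280,210); print(n,o,d,im['fx'])
print(env.get_obs())
E
```

```text
pics
scene [ 1.201 -0.161  1.033] [-0.537  0.114 -0.836] 476.0865806934853
side [ 0.449 -0.833  1.005] [ 0.078  0.657 -0.75 ] 507.10285056059786
wrist [0.649 0.084 0.373] [-0.005 -0.317 -0.948] 352.296039519826
{'t': 0.15, 'q': array([-5.684, 19.121,  2.284, 83.999, -0.767, 76.964, -3.351]), 'joint_velocities': array([-0.005, -0.116,  0.082, -0.144,  0.027,  0.005,  0.083]), 'tau': array([  0.002, -65.904,   1.367, -40.587,   0.017,   0.01 ,  -0.   ]), 'ee_pos': array([ 0.65 , -0.   ,  0.242]), 'orientation': array([[-0.   ,  1.   , -0.001],
       [ 1.   ,  0.   , -0.   ],
       [-0.   , -0.001, -1.   ]]), 'force': array([ 1.164,  0.704, -0.066]), 'torque': array([-0.032,  0.009,  0.031]), 'gripper_force': 0.0, 'grip_width': 0.08546972401261804}
```

View pics/scene0.png

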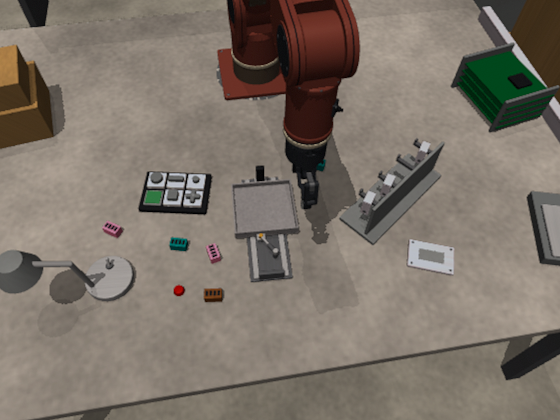

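View pics/side0.png

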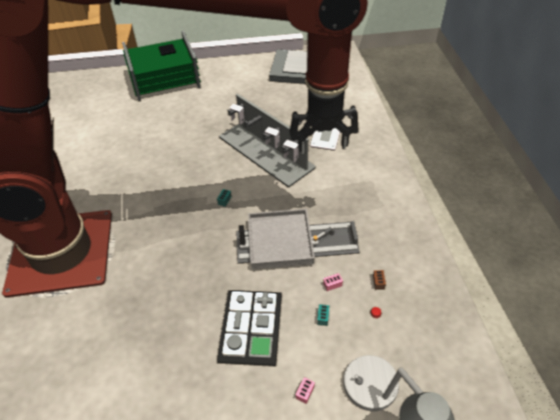

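```bash
python3 - <<'E'
from h import *
a=load('scene0')['color'][:,:,::-1];b=load('side0')['color'][:,:,::-1]
A=cv2.resize(a[120:310,100:460],(800,422),interpolation=cv2.INTER_CUBIC)
cv2.imwrite('pics/c1.png',A)
B=cv2.resize(b[80:370,200:400],(552,800)[::1] and (414,600),interpolation=cv2.INTER_CUBIC)
C=cv2.resize(b[90:190,210:330],(386,322),interpolation=cv2.INTER_CUBIC)
D=np.zeros((600,800,3),np.uint8);D[:,:414]=B;D[:322,414:]=C
cv2.imwrite('pics/c2.png',D)
E
```

```text
(no output)
```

View pics/c1.png

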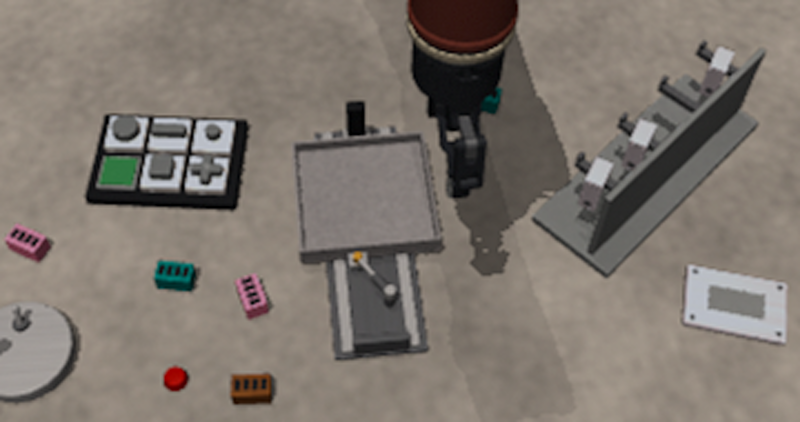

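View pics/c2.png

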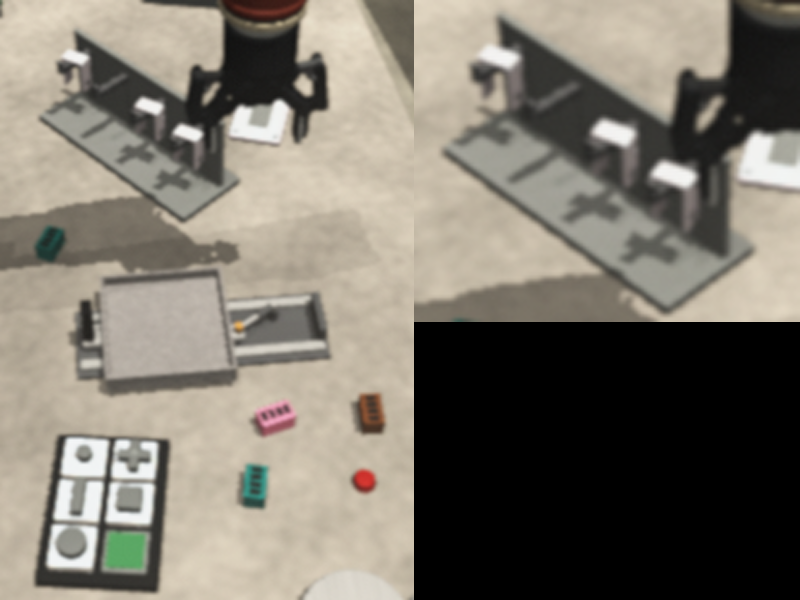

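```bash
cat >> h.py <<'E'
np.set_printoptions(precision=4,suppress=True)
def tri(*prs):
    A=np.zeros((3,3));b=np.zeros(3)
    for im,p in prs:
        o,d=ray(im,*p);d/=np.linalg.norm(d);M=np.eye(3)-np.outer(d,d);A+=M;b+=M@o
    return np.linalg.solve(A,b)
def teal(im):
    h=cv2.cvtColor(im['color'],cv2.COLOR_RGB2HSV)
    m=cv2.inRange(h,(80,110,25),(100,255,255)); m=cv2.morphologyEx(m,cv2.MORPH_CLOSE,np.ones((5,5)))
    return [(c,cv2.minAreaRect(c)) for c in cv2.findContours(m,0,2)[0] if cv2.contourArea(c)>25]
E
python3 - <<'E'
from h import *
S=load('scene0');D=load('side0')
s=lambda u,v:(100+u/2.222,120+v/2.222)
d=lambda u,v:(200+u/2.07,80+v/2.07)
r=lambda u,v:(210+(u-414)/3.22,90+v/3.22)
for n,a,b in [('round',(125,126),(71,542)),('bar',(168,130),(77,497)),('dot',(213,130),(84,453)),('square',(163,161),(129,497)),('cross',(206,168),(133,456))]:
    print(n,tri((S,s(*a)),(D,d(*b))),onz(S,*s(*a),.038),onz(D,*d(*b),.038))
for n,a,b in [('L1',(601,172),(674,172)),('L2',(645,132),(612,133)),('L3',(722,60),(497,57))]:
    print(n,tri((S,s(*a)),(D,r(*b))),onz(S,*s(*a),.109),onz(D,*r(*b),.109))
for im in(S,D,load('wrist0')):
    for c,R in teal(im): print('teal',R,onz(im,*R[0],.018))
print('tab',tri((S,s(356,104)),(D,d(86,303))))
for n,p,z in[('fl',(295,144),.037),('fr',(431,134),.037),('br',(440,240),.037),('bl',(303,252),.037)]: print(n,onz(S,*s(*p),z))
for p in[(102,277),(219,272),(236,372),(105,380)]: print(onz(D,*d(*p),.037))
print('rack base');
for p in[(443,153),(667,311),(750,250)]: print(onz(D,*r(*p),.006))
for p in[(535,215),(608,272),(757,125)]: print(onz(S,*s(*p),.006))
E
```

```text
round [ 0.4035 -0.3275  0.0332] [ 0.4071 -0.3266  0.038 ] [ 0.4039 -0.3302  0.038 ]
bar [ 0.4145 -0.2774  0.0305] [ 0.4211 -0.277   0.038 ] [ 0.4142 -0.2809  0.038 ]
dot [ 0.4257 -0.2256  0.0322] [ 0.4296 -0.2249  0.038 ] [ 0.4262 -0.2298  0.038 ]
square [ 0.4659 -0.2867  0.0366] [ 0.465  -0.2851  0.038 ] [ 0.4672 -0.2895  0.038 ]
cross [ 0.4775 -0.2375  0.0309] [ 0.4828 -0.2371  0.038 ] [ 0.4772 -0.2418  0.038 ]
L1 [0.6045 0.1841 0.1063] [0.6067 0.1827 0.109 ] [0.6038 0.1816 0.109 ]
L2 [0.5601 0.2468 0.1038] [0.5629 0.2451 0.109 ] [0.5597 0.2396 0.109 ]
L3 [0.4727 0.3674 0.1033] [0.4776 0.3638 0.109 ] [0.4724 0.3603 0.109 ]
teal ((178.5, 244.0), (12.0, 17.0), 90.0) [ 0.6065 -0.2834  0.018 ]
teal ((321.0, 164.5), (6.708203315734863, 11.627553939819336), 26.56505012512207) [0.4209 0.1138 0.018 ]
teal ((322.68231201171875, 313.12939453125), (9.663759231567383, 15.952873229980469), 4.398705005645752) [ 0.6007 -0.2824  0.018 ]
teal ((223.60000610351562, 196.3000030517578), (7.602630138397217, 13.416406631469727), 26.56505012512207) [0.41   0.1045 0.018 ]
teal ((245.94027709960938, 387.89605712890625), (19.689624786376953, 13.503357887268066), 3.814075469970703) [ 0.6029 -0.2762  0.018 ]
teal ((22.80000114440918, 62.099998474121094), (27.51181411743164, 42.69074630737305), 18.434947967529297) [0.4072 0.1101 0.018 ]
tab [ 0.448  -0.0569  0.077 ]
fl [ 0.4645 -0.1323  0.037 ]
fr [0.4757 0.0272 0.037 ]
br [0.62   0.0091 0.037 ]
bl [ 0.6109 -0.1413  0.037 ]
[0.4707 0.0152 0.037 ]
[0.6132 0.     0.037 ]
[ 0.6057 -0.1511  0.037 ]
[ 0.4582 -0.1383  0.037 ]
rack base
[0.4127 0.3604 0.006 ]
[0.5878 0.1233 0.006 ]
[0.6713 0.1851 0.006 ]
[0.5866 0.129  0.006 ]
[0.6728 0.1908 0.006 ]
[0.5035 0.429  0.006 ]
```

View pics/wrist0.png

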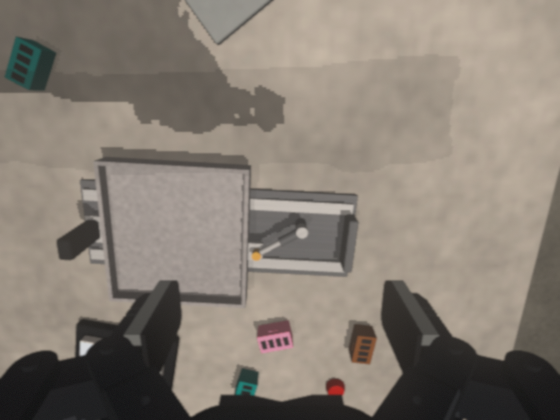

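{"name": "carry_out", "arguments": {"moves": [{"x": -0.036, "y": -0.023}, {"x": -0.036, "y": -0.023}, {"x": -0.036, "y": -0.023}, {"x": -0.036, "y": -0.023, "z": 0.02}, {"x": -0.036, "y": -0.023, "z": 0.03}, {"x": -0.036, "y": -0.023, "z": 0.03}, {"x": -0.036, "y": -0.023, "z": 0.03}, {"x": -0.0355, "y": -0.023, "z": 0.03}], "grip": 0}}

```text
validation failed for argument at $.mo...
```

{"name": "carry_out", "arguments": {"moves": [{"z": 0}, {"z": 0}, {"z": 0.01}]}}

```text
validation failed for argument at $.mo...
```

```bash
python3 - <<'E'
from h import *
for n in('scene','side'): im=snap(n,n+'1.png')
w=snap('wrist','wrist1.png');o=env.get_obs();print(o['t'],o['ee_pos'],o['force'],o['grip_width'],proj(w,o['ee_pos']))
for n in('scene','side'):
  im=load(n+'1')
  for c,R in teal(im): print('teal',R,onz(im,*R[0],.018))
S=load('scene1')['color'][:,:,::-1];A=cv2.resize(S[150:270,120:350],(800,417),interpolation=cv2.INTER_CUBIC)
B=np.zeros((417+183,800,3),np.uint8);B[:417]=A;
cv2.imwrite('pics/c3.png',w['color'][:,:,::-1])
E
```

```text
0.3 [0.6499 0.     0.242 ] [ 0.3111 -0.1458  0.3022] 0.08540969224036986 [283.9058 297.0375]
teal ((178.5, 244.0), (12.0, 17.0), 90.0) [ 0.6065 -0.2834  0.018 ]
teal ((321.0, 164.5), (6.708203315734863, 11.627553939819336), 26.56505012512207) [0.4209 0.1138 0.018 ]
teal ((322.6551818847656, 313.137939453125), (9.633275985717773, 15.944732666015625), 4.763641834259033) [ 0.6006 -0.2824  0.018 ]
teal ((223.7692108154297, 195.84616088867188), (7.211102485656738, 12.75810432434082), 33.690067291259766) [0.4105 0.1061 0.018 ]
```

View pics/c3.png

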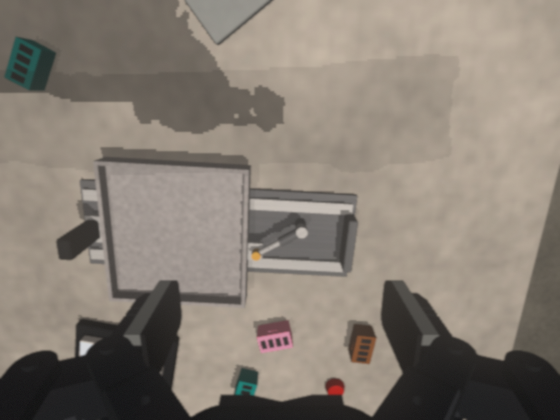

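The picture is unchanged because both moves were refused. I'll try a row with all six numbers.

{"name": "carry_out", "arguments": {"moves": [{"x": -0.036, "y": -0.023, "z": 0.0, "wx": 0, "wy": 0, "wz": 0}], "grip": 0}}

```text
t: 0.38
ee_pos: [0.6295, -0.0268, 0.2411]
orientation: [[-0.01, 1.0, 0.0], [1.0, 0.01, 0.004], [0.004, 0.0, -1.0]]
force: [-0.5, 0.9, 0.7]
grip_width: 0.0756
gripper_force: 0.0
```

{"name": "carry_out", "arguments": {"moves": [{"x": -0.0315, "y": -0.02, "z": 0.02, "wx": 0, "wy": 0, "wz": 0}, {"x": -0.0315, "y": -0.02, "z": 0.02, "wx": 0, "wy": 0, "wz": 0}, {"x": -0.0315, "y": -0.02, "z": 0.02, "wx": 0, "wy": 0, "wz": 0}, {"x": -0.0315, "y": -0.02, "z": 0.02, "wx": 0, "wy": 0, "wz": 0}, {"x": -0.0315, "y": -0.02, "z": 0.02, "wx": 0, "wy": 0, "wz": 0}, {"x": -0.0315, "y": -0.02, "z": 0.02, "wx": 0, "wy": 0, "wz": 0}, {"x": -0.0315, "y": -0.02, "z": 0.02, "wx": 0, "wy": 0, "wz": 0}, {"x": -0.0315, "y": -0.02, "z": 0.02, "wx": 0, "wy": 0, "wz": 0}], "grip": 0}}

```text
t: 1.05
ee_pos: [0.4689, -0.2844, 0.0843]
orientation: [[-0.0, 1.0, 0.001], [1.0, 0.0, -0.0], [-0.0, 0.001, -1.0]]
force: [-0.2, -0.3, -0.6]
grip_width: -0.0001
gripper_force: 0.0
```

{"name": "carry_out", "arguments": {"moves": [{"x": 0, "y": 0, "z": 0.0, "wx": 0, "wy": 0, "wz": 0}, {"x": 0, "y": 0, "z": 0.0, "wx": 0, "wy": 0, "wz": 0}, {"x": 0, "y": 0, "z": 0.0, "wx": 0, "wy": 0, "wz": 0}]}}

```text
t: 1.3
ee_pos: [0.4705, -0.2828, 0.085]
orientation: [[0.0, 1.0, 0.0], [1.0, -0.0, 0.0], [0.0, 0.0, -1.0]]
force: [-0.0, -0.6, -0.4]
grip_width: 0.0004
gripper_force: 0.0
```

```bash
python3 - <<'E'
from h import *
for n in('scene','side'): im=snap(n,n+'2.png')
w=snap('wrist','wrist2.png');o=env.get_obs();print(o['t'],o['ee_pos'],o['orientation'],o['force'],o['grip_width'],proj(w,o['ee_pos']))
for n in('scene','side'):
  im=load(n+'2')
  for c,R in teal(im): print('teal',R,onz(im,*R[0],.018))
a=load('scene2')['color'][150:220,130:330,::-1];b=load('side2')['color'][180:370,200:330,::-1]
A=cv2.resize(a,(800,280),interpolation=cv2.INTER_CUBIC);D=np.zeros((600,800,3),np.uint8);D[:280]=A
D[280:,:240]=cv2.resize(b,(219,320))[:, :0] if 0 else cv2.resize(b,(240,320));D[280:600,240:667]=cv2.resize(w['color'][:,:,::-1],(427,320))
cv2.imwrite('pics/c4.png',D)
E
```

```text
1.45 [ 0.4715 -0.282   0.0855] [[-0.0024  1.      0.0014]
 [ 1.      0.0024 -0.0001]
 [-0.0001  0.0014 -1.    ]] [-0.2584 -0.3194 -0.045 ] 0.00020551150818767786 [283.7558 296.9065]
teal ((178.33078002929688, 243.85386657714844), (17.240825653076172, 12.03136920928955), 7.125016689300537) [ 0.606  -0.2838  0.018 ]
teal ((316.9528503417969, 163.4150848388672), (14.697578430175781, 10.988844871520996), 15.945395469665527) [0.4154 0.1037 0.018 ]
teal ((322.6551818847656, 313.137939453125), (9.633275985717773, 15.944732666015625), 4.763641834259033) [ 0.6006 -0.2824  0.018 ]
```

View pics/c4.png

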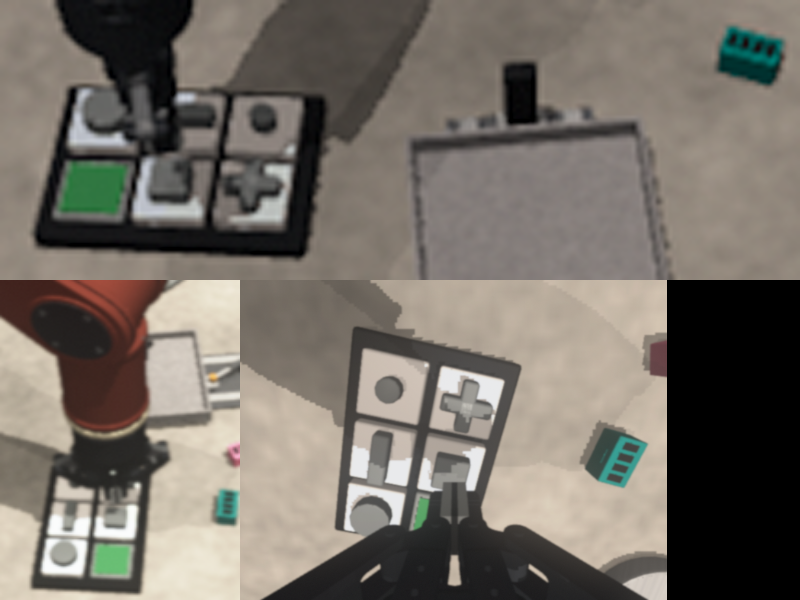

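```bash
python3 - <<'E'
from h import *
w=load('wrist2')
q=lambda u,v:((u-240)/.7625,(v-280)/.7625)
for n,p in dict(dot=(389,390),cross=(466,405),bar=(380,456),round=(371,516),square=(452,469)).items(): print(n,onz(w,*q(*p),.038))
for c,R in teal(w): print(R,onz(w,*R[0],.018),[onz(w,*x,.024) for x in cv2.boxPoints(R)])
S=load('scene2')
for c,R in teal(S): print([onz(S,*x,.018)[:2] for x in cv2.boxPoints(R)])
E
```

```text
dot [ 0.427  -0.2234  0.038 ]
cross [ 0.4782 -0.2334  0.038 ]
bar [ 0.4169 -0.2705  0.038 ]
round [ 0.4056 -0.3208  0.038 ]
square [ 0.4687 -0.2806  0.038 ]
((501.1000671386719, 238.30003356933594), (36.224300384521484, 70.21253204345703), 26.56505012512207) [ 0.6055 -0.2832  0.018 ] [array([ 0.5851, -0.296 ,  0.024 ]), array([ 0.5962, -0.2561,  0.024 ]), array([ 0.617 , -0.2659,  0.024 ]), array([ 0.6071, -0.3072,  0.024 ])]
[array([ 0.616 , -0.3067]), array([ 0.5832, -0.3015]), array([ 0.596 , -0.2606]), array([ 0.6285, -0.2664])]
[array([0.4228, 0.0782]), array([0.3878, 0.0942]), array([0.408 , 0.1295]), array([0.4425, 0.113 ])]
```

The wrist view shows the square key directly under the fingertips, so I'll press it.

{"name": "carry_out", "arguments": {"moves": [{"x": -0.001, "y": -0.004, "z": 0.015, "wx": 0, "wy": 0, "wz": 0}, {"x": 0, "y": 0, "z": 0.015, "wx": 0, "wy": 0, "wz": 0}, {"x": 0, "y": 0, "z": 0.006, "wx": 0, "wy": 0, "wz": 0}, {"x": 0, "y": 0, "z": 0.005, "wx": 0, "wy": 0, "wz": 0}, {"x": 0, "y": 0, "z": 0.005, "wx": 0, "wy": 0, "wz": 0}, {"x": 0, "y": 0, "z": 0.0, "wx": 0, "wy": 0, "wz": 0}, {"x": 0, "y": 0, "z": 0.0, "wx": 0, "wy": 0, "wz": 0}]}}

```text
t: 2.03
ee_pos: [0.4667, -0.2831, 0.0425]
orientation: [[-0.001, 1.0, 0.001], [1.0, 0.001, 0.002], [0.002, 0.001, -1.0]]
force: [-15.3, 10.8, 41.7]
grip_width: -0.0001
gripper_force: 20.6
```

{"name": "carry_out", "arguments": {"moves": [{"x": 0, "y": 0, "z": -0.03, "wx": 0, "wy": 0, "wz": 0}, {"x": 0, "y": 0, "z": -0.035, "wx": 0, "wy": 0, "wz": 0}, {"x": 0, "y": 0.035, "z": -0.01, "wx": 0, "wy": 0, "wz": 0}, {"x": 0, "y": 0.035, "z": 0, "wx": 0, "wy": 0, "wz": 0}, {"x": 0, "y": 0.035, "z": 0.0, "wx": 0, "wy": 0, "wz": 0}, {"x": 0, "y": 0.034, "z": 0, "wx": 0, "wy": 0, "wz": 5}, {"x": 0, "y": 0, "z": 0, "wx": 0, "wy": 0, "wz": 5}, {"x": 0, "y": 0, "z": 0.0, "wx": 0, "wy": 0, "wz": 6}], "grip": 0.05}}

```text
t: 2.7
ee_pos: [0.6076, -0.2826, 0.1136]
orientation: [[0.276, 0.961, 0.001], [0.961, -0.276, 0.0], [0.0, 0.001, -1.0]]
force: [0.3, 0.5, -0.5]
grip_width: 0.0498
gripper_force: 0.0
```

```bash
python3 - <<'E'
from h import *
w0=load('wrist0')
for p in[(97,160),(250,166),(246,305)]: print('rim',onz(w0,*p,.037))
for p in[(106,165),(247,167),(243,300),(113,293)]: print('floor',onz(w0,*p,.022))
for n in('scene','wrist'): im=snap(n,n+'3.png')
o=env.get_obs();w=load('wrist3');print(o['t'],o['ee_pos'],o['orientation'],o['grip_width'])
for n in('scene3','wrist3'):
  im=load(n)
  for c,R in teal(im): print(n,R,onz(im,*R[0],.018),[onz(im,*x,.024)[:2] for x in cv2.boxPoints(R)])
E
```

```text
rim [0.471  0.0217 0.037 ]
rim [0.6181 0.0159 0.037 ]
rim [ 0.6092 -0.14    0.037 ]
floor [0.4714 0.0139 0.022 ]
floor [0.6137 0.0118 0.022 ]
floor [ 0.6042 -0.1433  0.022 ]
floor [ 0.4557 -0.1342  0.022 ]
2.8 [ 0.6059 -0.2835  0.1139] [[ 0.2764  0.961   0.0001]
 [ 0.961  -0.2764 -0.0003]
 [-0.0002  0.0001 -1.    ]] 0.04997401563955646
scene3 ((178.5, 244.0), (12.0, 17.0), 90.0) [ 0.6065 -0.2834  0.018 ] [array([ 0.5899, -0.3021]), array([ 0.5966, -0.2613]), array([ 0.6298, -0.2636]), array([ 0.6232, -0.3037])]
scene3 ((316.9528503417969, 163.4150848388672), (14.697578430175781, 10.988844871520996), 15.945395469665527) [0.4154 0.1037 0.018 ] [array([0.4274, 0.0768]), array([0.3926, 0.0927]), array([0.4127, 0.1277]), array([0.447 , 0.1114])]
wrist3 ((275.0, 230.5), (35.0, 34.0), 90.0) [ 0.5989 -0.2892  0.018 ] [array([ 0.5925, -0.2717]), array([ 0.6142, -0.2781]), array([ 0.6072, -0.3026]), array([ 0.5847, -0.2959])]
```

View pics/wrist3.png

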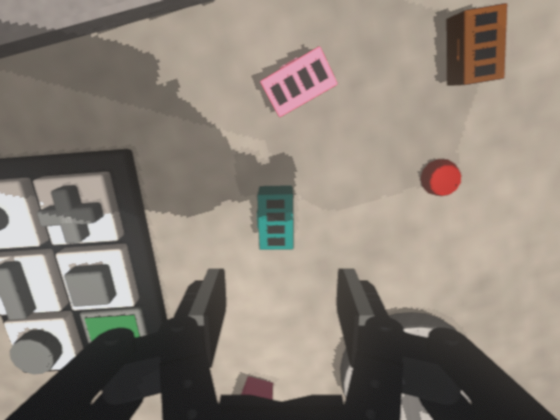

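The wrist view shows the top of housing1 at about u 259–294, v 186–249, square to the jaws.

```bash
python3 - <<'E'
from h import *
w=load('wrist3');o=env.get_obs();p=onz(w,276.5,217.5,.024);print(p,o['orientation'].T@(p-o['ee_pos']))
E
```

```text
[ 0.6034 -0.2782  0.024 ] [ 0.0044 -0.0039  0.0899]
```

{"name": "carry_out", "arguments": {"moves": [{"x": 0.003, "y": -0.003, "z": 0.02, "wx": 0, "wy": 0, "wz": 0}, {"x": 0, "y": 0, "z": 0.025, "wx": 0, "wy": 0, "wz": 0}, {"x": 0, "y": 0, "z": 0.025, "wx": 0, "wy": 0, "wz": 0}, {"x": 0, "y": 0, "z": 0.018, "wx": 0, "wy": 0, "wz": 0}, {"x": 0, "y": 0, "z": 0.01, "wx": 0, "wy": 0, "wz": 0}, {"x": 0, "y": 0, "z": 0, "wx": 0, "wy": 0, "wz": 0}]}}

```text
t: 3.3
ee_pos: [0.6017, -0.2798, 0.0138]
orientation: [[0.273, 0.962, -0.003], [0.962, -0.273, 0.001], [0.0, -0.003, -1.0]]
force: [-1.1, 0.7, -0.0]
grip_width: 0.05
gripper_force: 0.0
```

{"name": "carry_out", "arguments": {"moves": [{"x": 0, "y": 0, "z": 0, "wx": 0, "wy": 0, "wz": 0}, {"x": 0, "y": 0, "z": 0, "wx": 0, "wy": 0, "wz": 0}, {"x": 0, "y": 0, "z": 0, "wx": 0, "wy": 0, "wz": 0}, {"x": 0, "y": 0, "z": 0, "wx": 0, "wy": 0, "wz": 0}, {"x": 0, "y": 0, "z": 0, "wx": 0, "wy": 0, "wz": 0}], "grip": 0.0}}

```text
t: 3.72
ee_pos: [0.6042, -0.281, 0.0178]
orientation: [[0.275, 0.961, 0.003], [0.961, -0.275, -0.001], [-0.0, 0.003, -1.0]]
force: [0.1, -0.2, 7.8]
grip_width: 0.0225
gripper_force: 59.7
```

{"name": "carry_out", "arguments": {"moves": [{"x": 0, "y": 0, "z": -0.03, "wx": 0, "wy": 0, "wz": 0}, {"x": 0, "y": 0, "z": -0.03, "wx": 0, "wy": 0, "wz": -5.5}, {"x": 0, "y": 0, "z": -0.02, "wx": 0, "wy": 0, "wz": -5}, {"x": 0.035, "y": -0.024, "z": 0, "wx": 0, "wy": 0, "wz": 0}, {"x": 0.035, "y": -0.024, "z": 0, "wx": 0, "wy": 0, "wz": 0}, {"x": 0.035, "y": -0.024, "z": 0, "wx": 0, "wy": 0, "wz": 0}, {"x": 0.035, "y": -0.024, "z": 0, "wx": 0, "wy": 0, "wz": 0}, {"x": 0.035, "y": -0.024, "z": 0, "wx": 0, "wy": 0, "wz": 0}]}}

```text
t: 4.38
ee_pos: [0.5012, -0.0967, 0.0965]
orientation: [[0.096, 0.995, 0.001], [0.995, -0.096, -0.0], [-0.0, 0.001, -1.0]]
force: [0.7, 0.8, 0.0]
grip_width: 0.0227
gripper_force: 59.0
```

{"name": "carry_out", "arguments": {"moves": [{"x": 0, "y": 0, "z": 0, "wx": 0, "wy": 0, "wz": 0}, {"x": 0, "y": 0, "z": 0, "wx": 0, "wy": 0, "wz": 0}]}}

```text
t: 4.55
ee_pos: [0.5018, -0.0959, 0.0967]
orientation: [[0.092, 0.996, 0.001], [0.996, -0.092, 0.001], [0.001, 0.001, -1.0]]
force: [0.2, -1.0, -0.0]
grip_width: 0.0228
gripper_force: 59.0
```

```bash
python3 - <<'E'
from h import *
for n in('scene','side','wrist'): im=snap(n,n+'4.png')
a=load('scene4')['color'][130:310,130:330,::-1];b=load('wrist4')['color'][:,:,::-1]
D=np.zeros((360,800,3),np.uint8);D[:,:400]=cv2.resize(a,(400,360),interpolation=2);D[:300,400:]=cv2.resize(b,(400,300))
cv2.imwrite('pics/c5.png',D)
E
```

```text
(no output)
```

View pics/c5.png

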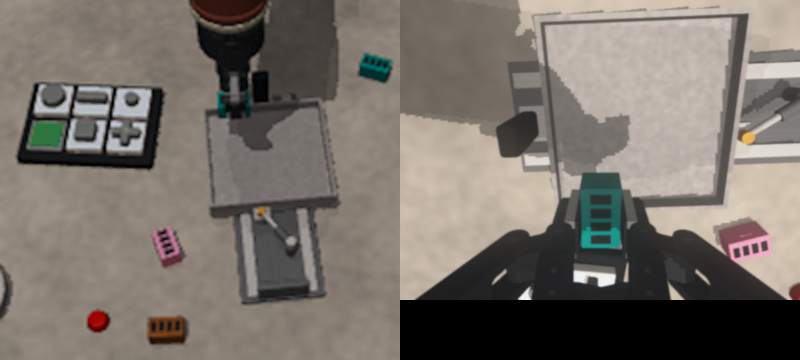

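The housing is held square to the tray. I'll refine the tray centre from its rim corners in the wrist view, about (536,14), (747,13), (724,205) and (557,207) in the crop.

```bash
python3 - <<'E'
from h import *
w=load('wrist4')
P=[onz(w,(u-400)*1.4,v*1.4,.037) for u,v in[(536,14),(747,13),(724,205),(557,207)]]
print(np.array(P),np.mean(P,0)); e=P[1]-P[0]+P[2]-P[3];print(np.degrees(np.arctan2(e[1],e[0])))
E
```

```text
[[ 0.4692  0.0218  0.037 ]
 [ 0.6117  0.0086  0.037 ]
 [ 0.6052 -0.1397  0.037 ]
 [ 0.4607 -0.1276  0.037 ]] [ 0.5367 -0.0592  0.037 ]
-5.020510500182076
```

{"name": "carry_out", "arguments": {"moves": [{"x": 0.003, "y": -0.002, "z": 0.02, "wx": 0, "wy": 0, "wz": 0}, {"x": 0, "y": 0, "z": 0.018, "wx": 0, "wy": 0, "wz": 0}, {"x": 0, "y": 0, "z": 0.009, "wx": 0, "wy": 0, "wz": 0}, {"x": 0, "y": 0, "z": 0.005, "wx": 0, "wy": 0, "wz": 0}, {"x": 0, "y": 0, "z": 0.003, "wx": 0, "wy": 0, "wz": 0}, {"x": 0, "y": 0, "z": 0, "wx": 0, "wy": 0, "wz": 0}, {"x": 0, "y": 0, "z": 0, "wx": 0, "wy": 0, "wz": 0}]}}

```text
t: 5.28
ee_pos: [0.501, -0.0953, 0.0414]
orientation: [[0.096, 0.995, 0.001], [0.995, -0.096, -0.0], [-0.0, 0.001, -1.0]]
force: [0.3, 0.9, -0.7]
grip_width: 0.0225
gripper_force: 59.0
```

{"name": "carry_out", "arguments": {"moves": [{"x": 0, "y": 0, "z": 0, "wx": 0, "wy": 0, "wz": 0}, {"x": 0, "y": 0, "z": 0, "wx": 0, "wy": 0, "wz": 0}, {"x": 0, "y": 0, "z": 0, "wx": 0, "wy": 0, "wz": 0}], "grip": 0.034}}

```text
t: 5.53
ee_pos: [0.5009, -0.095, 0.0414]
orientation: [[0.096, 0.995, 0.001], [0.995, -0.096, -0.0], [0.0, 0.001, -1.0]]
force: [0.0, 0.0, -0.5]
grip_width: 0.0343
gripper_force: 0.0
```

{"name": "carry_out", "arguments": {"moves": [{"x": 0, "y": 0, "z": -0.03, "wx": 0, "wy": 0, "wz": 0}, {"x": 0, "y": 0, "z": -0.035, "wx": 0, "wy": 0, "wz": 0}, {"x": 0.0345, "y": -0.0185, "z": -0.015, "wx": 0, "wy": 0, "wz": 0}, {"x": 0.0345, "y": -0.0185, "z": 0, "wx": 0, "wy": 0, "wz": 0}, {"x": 0.0345, "y": -0.0185, "z": 0, "wx": 0, "wy": 0, "wz": 0}, {"x": 0.0345, "y": -0.0185, "z": 0, "wx": 0, "wy": 0, "wz": 0}, {"x": 0.0345, "y": -0.0185, "z": 0, "wx": 0, "wy": 0, "wz": 6}, {"x": 0, "y": 0, "z": 0, "wx": 0, "wy": 0, "wz": 6}], "grip": 0.05}}

```text
t: 6.2
ee_pos: [0.4235, 0.0899, 0.1213]
orientation: [[0.292, 0.956, 0.0], [0.956, -0.292, 0.002], [0.002, -0.0, -1.0]]
force: [0.5, 0.3, 0.2]
grip_width: 0.05
gripper_force: 0.0
```

{"name": "carry_out", "arguments": {"moves": [{"x": 0, "y": 0, "z": 0, "wx": 0, "wy": 0, "wz": 5}, {"x": 0, "y": 0, "z": 0, "wx": 0, "wy": 0, "wz": 5}, {"x": 0, "y": 0, "z": 0, "wx": 0, "wy": 0, "wz": 0}]}}

```text
t: 6.45
ee_pos: [0.4259, 0.0838, 0.1211]
orientation: [[0.46, 0.888, 0.001], [0.888, -0.46, 0.0], [0.0, 0.001, -1.0]]
force: [-0.8, -0.4, -0.2]
grip_width: 0.0501
gripper_force: 0.0
```

```bash
python3 - <<'E'
from h import *
for n in('scene','side','wrist'): im=snap(n,n+'5.png')
o=env.get_obs();print(o['ee_pos'],o['orientation'])
for n in('scene5','side5','wrist5'):
  im=load(n)
  for c,R in teal(im): print(n,R,onz(im,*R[0],.018))
a=load('scene5')['color'][130:310,130:330,::-1];b=load('wrist5')['color'][:,:,::-1]
D=np.zeros((360,800,3),np.uint8);D[:,:400]=cv2.resize(a,(400,360),interpolation=2);D[:300,400:]=cv2.resize(b,(400,300))
cv2.imwrite('pics/c6.png',D)
E
```

```text
[0.426  0.0835 0.1209] [[ 0.4544  0.8908  0.0002]
 [ 0.8908 -0.4544  0.0001]
 [ 0.0002  0.0002 -1.    ]]
scene5 ((247.5, 195.0), (12.0, 15.0), 90.0) [ 0.4893 -0.0978  0.018 ]
scene5 ((316.9528503417969, 163.4150848388672), (14.697578430175781, 10.98884391784668), 15.945395469665527) [0.4154 0.1037 0.018 ]
side5 ((265.5, 247.5), (15.0, 9.0), 90.0) [ 0.499  -0.0828  0.018 ]
side5 ((223.3103485107422, 196.27587890625), (8.403613090515137, 14.181097030639648), 23.198589324951172) [0.4092 0.1048 0.018 ]
wrist5 ((247.0, 196.5), (55.0, 34.0), 90.0) [0.4102 0.1077 0.018 ]
```

View pics/c6.png

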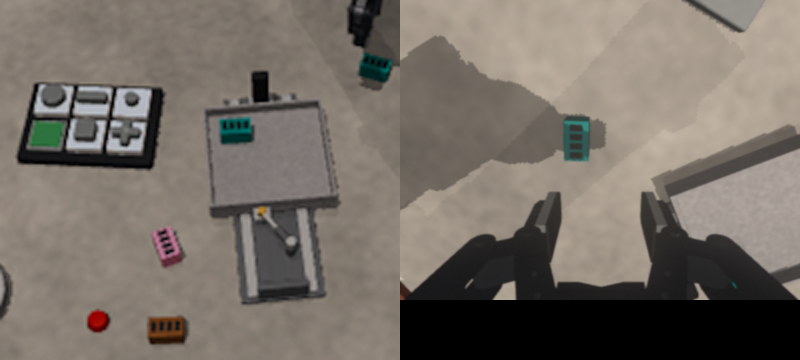

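Housing1 lies in the tray and housing2 is square to the jaws. Next I'll move over it and descend.

{"name": "carry_out", "arguments": {"moves": [{"x": 0.0065, "y": -0.012, "z": 0.005, "wx": 0, "wy": 0, "wz": 0}, {"x": 0.0065, "y": -0.0115, "z": 0.02, "wx": 0, "wy": 0, "wz": 0}, {"x": 0, "y": 0, "z": 0.025, "wx": 0, "wy": 0, "wz": 0}, {"x": 0, "y": 0, "z": 0.025, "wx": 0, "wy": 0, "wz": 0}, {"x": 0, "y": 0, "z": 0.015, "wx": 0, "wy": 0, "wz": 0}, {"x": 0, "y": 0, "z": 0.008, "wx": 0, "wy": 0, "wz": 0}, {"x": 0, "y": 0, "z": 0.005, "wx": 0, "wy": 0, "wz": 0}, {"x": 0, "y": 0, "z": 0, "wx": 0, "wy": 0, "wz": 0}]}}

```text
t: 7.27
ee_pos: [0.4108, 0.1058, 0.0174]
orientation: [[0.456, 0.89, -0.001], [0.89, -0.456, -0.0], [-0.001, -0.001, -1.0]]
force: [-0.2, 0.2, 0.3]
grip_width: 0.0502
gripper_force: 0.0
```

{"name": "carry_out", "arguments": {"moves": [{"x": 0, "y": 0, "z": 0, "wx": 0, "wy": 0, "wz": 0}, {"x": 0, "y": 0, "z": 0, "wx": 0, "wy": 0, "wz": 0}, {"x": 0, "y": 0, "z": 0, "wx": 0, "wy": 0, "wz": 0}, {"x": 0, "y": 0, "z": 0, "wx": 0, "wy": 0, "wz": 0}, {"x": 0, "y": 0, "z": 0, "wx": 0, "wy": 0, "wz": 0}], "grip": 0.0}}

```text
t: 7.68
ee_pos: [0.4119, 0.1061, 0.0189]
orientation: [[0.457, 0.89, 0.002], [0.89, -0.457, 0.001], [0.002, 0.002, -1.0]]
force: [-2.0, -1.5, 7.9]
grip_width: 0.0233
gripper_force: 40.0
```

{"name": "carry_out", "arguments": {"moves": [{"x": 0, "y": 0, "z": -0.03, "wx": 0, "wy": 0, "wz": 0}, {"x": 0, "y": 0, "z": -0.03, "wx": 0, "wy": 0, "wz": -5.4}, {"x": 0, "y": 0, "z": -0.02, "wx": 0, "wy": 0, "wz": -5.4}, {"x": 0, "y": 0, "z": 0, "wx": 0, "wy": 0, "wz": -5.5}, {"x": 0, "y": 0, "z": 0, "wx": 0, "wy": 0, "wz": -5.5}, {"x": -0.03, "y": 0.027, "z": 0, "wx": 0, "wy": 0, "wz": 0}, {"x": -0.03, "y": 0.027, "z": 0, "wx": 0, "wy": 0, "wz": 0}, {"x": -0.03, "y": 0.027, "z": 0, "wx": 0, "wy": 0, "wz": 0}]}}

```text
t: 8.35
ee_pos: [0.4841, 0.0077, 0.0986]
orientation: [[0.092, 0.996, 0.002], [0.996, -0.092, 0.0], [0.0, 0.002, -1.0]]
force: [0.7, 0.3, 0.2]
grip_width: 0.0228
gripper_force: 64.8
```

{"name": "carry_out", "arguments": {"moves": [{"x": -0.03, "y": 0.026, "z": 0, "wx": 0, "wy": 0, "wz": 0}, {"x": 0, "y": 0, "z": 0, "wx": 0, "wy": 0, "wz": 0}, {"x": 0, "y": 0, "z": 0, "wx": 0, "wy": 0, "wz": 0}]}}

```text
t: 8.6
ee_pos: [0.507, -0.0258, 0.0979]
orientation: [[0.098, 0.995, 0.0], [0.995, -0.098, -0.0], [-0.0, 0.0, -1.0]]
force: [-1.0, 0.3, 0.3]
grip_width: 0.0225
gripper_force: 64.8
```

{"name": "carry_out", "arguments": {"moves": [{"x": 0.002, "y": 0, "z": 0.02, "wx": 0, "wy": 0, "wz": 0}, {"x": 0, "y": 0, "z": 0.018, "wx": 0, "wy": 0, "wz": 0}, {"x": 0, "y": 0, "z": 0.009, "wx": 0, "wy": 0, "wz": 0}, {"x": 0, "y": 0, "z": 0.005, "wx": 0, "wy": 0, "wz": 0}, {"x": 0, "y": 0, "z": 0.003, "wx": 0, "wy": 0, "wz": 0}, {"x": 0, "y": 0, "z": 0, "wx": 0, "wy": 0, "wz": 0}, {"x": 0, "y": 0, "z": 0, "wx": 0, "wy": 0, "wz": 0}]}}

```text
t: 9.18
ee_pos: [0.5068, -0.0214, 0.0434]
orientation: [[0.094, 0.996, 0.001], [0.996, -0.094, 0.0], [0.0, 0.001, -1.0]]
force: [-0.2, -0.5, -0.9]
grip_width: 0.0227
gripper_force: 64.8
```

{"name": "carry_out", "arguments": {"moves": [{"x": 0, "y": 0, "z": 0, "wx": 0, "wy": 0, "wz": 0}, {"x": 0, "y": 0, "z": 0, "wx": 0, "wy": 0, "wz": 0}, {"x": 0, "y": 0, "z": 0, "wx": 0, "wy": 0, "wz": 0}, {"x": 0, "y": 0, "z": -0.02, "wx": 0, "wy": 0, "wz": 0}, {"x": 0, "y": 0, "z": -0.03, "wx": 0, "wy": 0, "wz": 0}, {"x": 0, "y": 0, "z": -0.04, "wx": 0, "wy": 0, "wz": 0}, {"x": 0, "y": 0, "z": -0.04, "wx": 0, "wy": 0, "wz": 0}], "grip": 0.034}}

```text
t: 9.77
ee_pos: [0.5056, -0.0217, 0.174]
orientation: [[0.094, 0.996, -0.001], [0.996, -0.094, -0.0], [-0.0, -0.001, -1.0]]
force: [1.2, 0.2, 0.6]
grip_width: 0.034
gripper_force: 0.0
```

{"name": "carry_out", "arguments": {"moves": [{"x": 0.035, "y": 0.0125, "z": -0.01, "wx": 0, "wy": 0, "wz": 0}, {"x": 0.035, "y": 0.0125, "z": -0.01, "wx": 0, "wy": 0, "wz": 0}, {"x": 0.035, "y": 0.0125, "z": -0.01, "wx": 0, "wy": 0, "wz": 0}, {"x": 0.035, "y": 0.0125, "z": 0, "wx": 0, "wy": 0, "wz": 0}, {"x": 0.035, "y": 0.0125, "z": 0, "wx": 0, "wy": 0, "wz": 0}, {"x": 0.033, "y": 0.0125, "z": 0, "wx": 0, "wy": 0, "wz": 6.5}, {"x": 0, "y": 0, "z": 0, "wx": 0, "wy": 0, "wz": 7}, {"x": 0, "y": 0, "z": 0, "wx": 0, "wy": 0, "wz": 7}], "grip": 0.055}}

```text
t: 10.43
ee_pos: [0.6006, 0.1814, 0.2022]
orientation: [[0.438, 0.899, -0.001], [0.899, -0.438, 0.001], [0.0, -0.001, -1.0]]
force: [0.3, -1.1, -1.2]
grip_width: 0.0548
gripper_force: 0.0
```

{"name": "carry_out", "arguments": {"moves": [{"x": 0, "y": 0, "z": 0, "wx": 0, "wy": 0, "wz": 7}, {"x": 0, "y": 0, "z": 0, "wx": 0, "wy": 0, "wz": 7}, {"x": 0, "y": 0, "z": 0, "wx": 0, "wy": 0, "wz": 7}, {"x": 0, "y": 0, "z": 0, "wx": 0, "wy": 0, "wz": 7}, {"x": 0, "y": 0, "z": 0, "wx": 0, "wy": 0, "wz": 0}, {"x": 0, "y": 0, "z": 0, "wx": 0, "wy": 0, "wz": 0}]}}

```text
t: 10.93
ee_pos: [0.6006, 0.1785, 0.2029]
orientation: [[0.806, 0.593, 0.0], [0.593, -0.806, -0.0], [0.0, 0.0, -1.0]]
force: [-0.4, 0.5, -0.2]
grip_width: 0.0549
gripper_force: 0.0
```

```bash
python3 - <<'E'
from h import *
for n in('scene','wrist'): im=snap(n,n+'6.png')
o=env.get_obs();print(o['ee_pos'],o['orientation'])
im=load('wrist6')
for p in[(.605,.182,.109),(.561,.2424,.109),(.475,.362,.109)]: print(proj(im,p))
a=load('scene6')['color'][130:310,130:330,::-1];b=load('wrist6')['color'][:,:,::-1]
D=np.zeros((420,800,3),np.uint8);D[:216,:240]=cv2.resize(a,(240,216),interpolation=2);D[:,240:]=b
cv2.imwrite('pics/c7.png',D)
E
```

```text
[0.6006 0.1784 0.2029] [[ 0.8055  0.5926  0.0001]
 [ 0.5926 -0.8055  0.0001]
 [ 0.0001 -0.     -1.    ]]
[282.7324 211.48  ]
[172.3105 210.9419]
[-45.9554 208.6028]
```

View pics/c7.png

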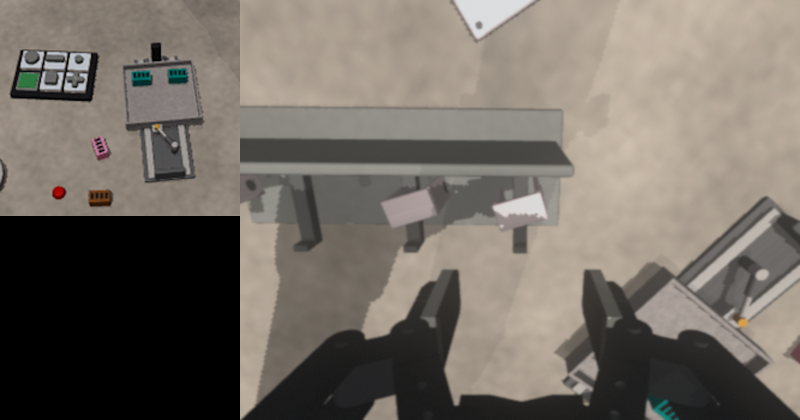

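L1 and L2 hang yawed about 16° relative to the peg normal: the L2 quad centre is at (410,208) and L1's is near (521,210) in the crop. I'll turn to match and descend on L1.

{"name": "carry_out", "arguments": {"moves": [{"x": 0.0065, "y": -0.0015, "z": 0, "wx": 0, "wy": 0, "wz": -5}, {"x": 0, "y": 0, "z": 0.01, "wx": 0, "wy": 0, "wz": -5}, {"x": 0, "y": 0, "z": 0.02, "wx": 0, "wy": 0, "wz": -5}, {"x": 0, "y": 0, "z": 0.03, "wx": 0, "wy": 0, "wz": 0}, {"x": 0, "y": 0, "z": 0.03, "wx": 0, "wy": 0, "wz": 0}, {"x": 0, "y": 0, "z": 0.02, "wx": 0, "wy": 0, "wz": 0}, {"x": 0, "y": 0, "z": 0.008, "wx": 0, "wy": 0, "wz": 0}, {"x": 0, "y": 0, "z": 0, "wx": 0, "wy": 0, "wz": 0}]}}

```text
t: 11.7
ee_pos: [0.6037, 0.183, 0.0827]
orientation: [[0.626, 0.78, -0.004], [0.78, -0.626, -0.001], [-0.003, -0.002, -1.0]]
force: [-0.1, 0.5, 0.2]
grip_width: 0.0549
gripper_force: 0.0
```

{"name": "carry_out", "arguments": {"moves": [{"x": 0, "y": 0, "z": 0, "wx": 0, "wy": 0, "wz": 0}, {"x": 0, "y": 0, "z": 0, "wx": 0, "wy": 0, "wz": 0}, {"x": 0, "y": 0, "z": 0, "wx": 0, "wy": 0, "wz": 0}, {"x": 0, "y": 0, "z": 0, "wx": 0, "wy": 0, "wz": 0}, {"x": 0, "y": 0, "z": 0, "wx": 0, "wy": 0, "wz": 0}], "grip": 0.0}}

```text
t: 12.12
ee_pos: [0.6061, 0.1838, 0.0867]
orientation: [[0.628, 0.779, 0.003], [0.779, -0.628, 0.001], [0.003, 0.002, -1.0]]
force: [-0.9, -0.1, 6.9]
grip_width: 0.0334
gripper_force: 59.6
```

{"name": "carry_out", "arguments": {"moves": [{"x": 0, "y": 0, "z": -0.02, "wx": 0, "wy": 0, "wz": 0}, {"x": 0, "y": 0, "z": -0.035, "wx": 0, "wy": 0, "wz": 0}, {"x": 0, "y": 0, "z": -0.035, "wx": 0, "wy": 0, "wz": 0}, {"x": 0, "y": 0, "z": 0, "wx": 0, "wy": 0, "wz": -6.7}, {"x": 0, "y": 0, "z": 0, "wx": 0, "wy": 0, "wz": -6.7}, {"x": 0, "y": 0, "z": 0, "wx": 0, "wy": 0, "wz": -6.7}, {"x": 0, "y": 0, "z": 0, "wx": 0, "wy": 0, "wz": -6.7}, {"x": 0, "y": 0, "z": 0, "wx": 0, "wy": 0, "wz": -6.7}]}}

```text
t: 12.78
ee_pos: [0.605, 0.1835, 0.1753]
orientation: [[0.088, 0.996, 0.001], [0.996, -0.088, 0.0], [0.0, 0.001, -1.0]]
force: [-0.1, -0.1, -1.3]
grip_width: 0.0329
gripper_force: 59.1
```

{"name": "carry_out", "arguments": {"moves": [{"x": -0.035, "y": -0.002, "z": 0, "wx": 0, "wy": 0, "wz": 0}, {"x": -0.035, "y": -0.002, "z": 0, "wx": 0, "wy": 0, "wz": 0}, {"x": -0.036, "y": -0.002, "z": 0, "wx": 0, "wy": 0, "wz": 0}, {"x": -0.036, "y": -0.002, "z": 0, "wx": 0, "wy": 0, "wz": 0}, {"x": -0.036, "y": -0.002, "z": 0, "wx": 0, "wy": 0, "wz": 0}, {"x": -0.036, "y": -0.002, "z": 0, "wx": 0, "wy": 0, "wz": 0}, {"x": -0.036, "y": -0.002, "z": 0, "wx": 0, "wy": 0, "wz": 0}, {"x": -0.035, "y": -0.0015, "z": 0, "wx": 0, "wy": 0, "wz": 0}]}}

```text
t: 13.45
ee_pos: [0.5622, -0.1007, 0.1754]
orientation: [[0.094, 0.996, 0.001], [0.996, -0.094, -0.0], [0.0, 0.001, -1.0]]
force: [0.4, 0.6, -0.9]
grip_width: 0.0338
gripper_force: 59.3
```

{"name": "carry_out", "arguments": {"moves": [{"x": 0, "y": 0, "z": 0, "wx": 0, "wy": 0, "wz": 0}, {"x": 0, "y": 0, "z": 0, "wx": 0, "wy": 0, "wz": 0}]}}

```text
t: 13.62
ee_pos: [0.5623, -0.1016, 0.1753]
orientation: [[0.099, 0.995, 0.001], [0.995, -0.099, -0.001], [-0.001, 0.001, -1.0]]
force: [-0.3, 1.5, -0.9]
grip_width: 0.0333
gripper_force: 59.3
```

```bash
python3 - <<'E'
from h import *
w=snap('wrist','wrist7.png');s=snap('scene','scene7.png');d=snap('side','side7.png')
D=np.zeros((420,800,3),np.uint8);D[:300,:400]=cv2.resize(w['color'][:,:,::-1],(400,300));D[:360,400:]=cv2.resize(s['color'][130:310,230:430,::-1],(400,360),interpolation=2)
cv2.imwrite('pics/c8.png',D)
E
```

```text
(no output)
```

View pics/c8.png

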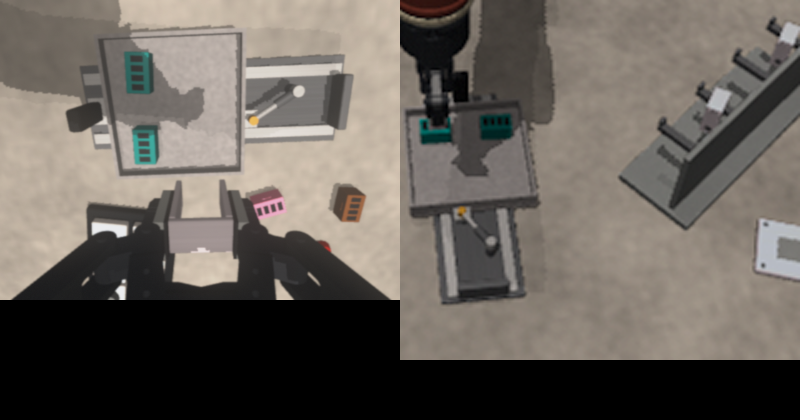

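{"name": "carry_out", "arguments": {"moves": [{"x": 0.003, "y": 0.001, "z": 0.03, "wx": 0, "wy": 0, "wz": 0}, {"x": 0, "y": 0, "z": 0.035, "wx": 0, "wy": 0, "wz": 0}, {"x": 0, "y": 0, "z": 0.03, "wx": 0, "wy": 0, "wz": 0}, {"x": 0, "y": 0, "z": 0.015, "wx": 0, "wy": 0, "wz": 0}, {"x": 0, "y": 0, "z": 0.008, "wx": 0, "wy": 0, "wz": 0}, {"x": 0, "y": 0, "z": 0.004, "wx": 0, "wy": 0, "wz": 0}, {"x": 0, "y": 0, "z": 0, "wx": 0, "wy": 0, "wz": 0}, {"x": 0, "y": 0, "z": 0, "wx": 0, "wy": 0, "wz": 0}]}}

```text
t: 14.43
ee_pos: [0.565, -0.0955, 0.0539]
orientation: [[0.093, 0.996, 0.002], [0.996, -0.093, 0.0], [0.0, 0.002, -1.0]]
force: [-0.2, 0.0, -0.0]
grip_width: 0.0333
gripper_force: 59.3
```

{"name": "carry_out", "arguments": {"moves": [{"x": 0, "y": 0, "z": 0.0015, "wx": 0, "wy": 0, "wz": 0}, {"x": 0, "y": 0, "z": 0.0015, "wx": 0, "wy": 0, "wz": 0}, {"x": 0, "y": 0, "z": 0, "wx": 0, "wy": 0, "wz": 0}]}}

```text
t: 14.68
ee_pos: [0.5644, -0.096, 0.0502]
orientation: [[0.094, 0.996, 0.001], [0.996, -0.094, -0.0], [0.0, 0.001, -1.0]]
force: [0.4, 0.4, -2.1]
grip_width: 0.0334
gripper_force: 59.3
```

{"name": "carry_out", "arguments": {"moves": [{"x": 0, "y": 0, "z": 0.001, "wx": 0, "wy": 0, "wz": 0}, {"x": 0, "y": 0, "z": 0.0, "wx": 0, "wy": 0, "wz": 0}]}}

```text
t: 14.85
ee_pos: [0.5648, -0.0961, 0.0497]
orientation: [[0.094, 0.996, 0.002], [0.996, -0.094, -0.0], [0.0, 0.002, -1.0]]
force: [0.5, -0.3, 4.7]
grip_width: 0.0329
gripper_force: 59.9
```

{"name": "carry_out", "arguments": {"moves": [{"x": 0, "y": 0, "z": 0, "wx": 0, "wy": 0, "wz": 0}, {"x": 0, "y": 0, "z": 0, "wx": 0, "wy": 0, "wz": 0}, {"x": 0, "y": 0, "z": 0, "wx": 0, "wy": 0, "wz": 0}, {"x": 0, "y": 0, "z": -0.01, "wx": 0, "wy": 0, "wz": 0}, {"x": 0, "y": 0, "z": -0.03, "wx": 0, "wy": 0, "wz": 0}, {"x": 0, "y": 0, "z": -0.035, "wx": 0, "wy": 0, "wz": 0}, {"x": 0, "y": 0, "z": -0.035, "wx": 0, "wy": 0, "wz": 0}, {"x": 0, "y": 0, "z": -0.035, "wx": 0, "wy": 0, "wz": 0}], "grip": 0.042}}

```text
t: 15.52
ee_pos: [0.5637, -0.096, 0.1961]
orientation: [[0.094, 0.996, -0.0], [0.996, -0.094, -0.0], [-0.0, -0.0, -1.0]]
force: [0.6, -0.2, -0.0]
grip_width: 0.0421
gripper_force: 0.0
```

{"name": "carry_out", "arguments": {"moves": [{"x": 0.037, "y": -0.0037, "z": 0, "wx": 0, "wy": 0, "wz": 0}, {"x": 0.037, "y": -0.0037, "z": 0, "wx": 0, "wy": 0, "wz": 0}, {"x": 0.037, "y": -0.0037, "z": 0, "wx": 0, "wy": 0, "wz": 0}, {"x": 0.037, "y": -0.0037, "z": 0, "wx": 0, "wy": 0, "wz": 0}, {"x": 0.037, "y": -0.0037, "z": 0, "wx": 0, "wy": 0, "wz": 0}, {"x": 0.037, "y": -0.0037, "z": 0, "wx": 0, "wy": 0, "wz": 0}, {"x": 0.037, "y": -0.0037, "z": 0, "wx": 0, "wy": 0, "wz": 0}, {"x": 0.037, "y": -0.0037, "z": 0, "wx": 0, "wy": 0, "wz": 0}], "grip": 0.055}}

```text
t: 16.18
ee_pos: [0.5621, 0.2032, 0.1947]
orientation: [[0.094, 0.996, 0.001], [0.996, -0.094, 0.0], [0.0, 0.001, -1.0]]
force: [0.5, -0.1, -0.5]
grip_width: 0.0552
gripper_force: 0.0
```

{"name": "carry_out", "arguments": {"moves": [{"x": 0.025, "y": -0.004, "z": 0, "wx": 0, "wy": 0, "wz": 0}, {"x": 0.018, "y": 0, "z": 0, "wx": 0, "wy": 0, "wz": 6.5}, {"x": 0, "y": 0, "z": 0, "wx": 0, "wy": 0, "wz": 6.5}, {"x": 0, "y": 0, "z": 0, "wx": 0, "wy": 0, "wz": 6.5}, {"x": 0, "y": 0, "z": 0, "wx": 0, "wy": 0, "wz": 6.5}, {"x": 0, "y": 0, "z": 0, "wx": 0, "wy": 0, "wz": 6.5}, {"x": 0, "y": 0, "z": 0, "wx": 0, "wy": 0, "wz": 0}, {"x": 0, "y": 0, "z": 0, "wx": 0, "wy": 0, "wz": 0}]}}

```text
t: 16.85
ee_pos: [0.5624, 0.2447, 0.1943]
orientation: [[0.611, 0.791, 0.0], [0.791, -0.611, -0.0], [0.0, 0.0, -1.0]]
force: [0.2, 0.5, 0.3]
grip_width: 0.055
gripper_force: 0.0
```

```bash
python3 - <<'E'
from h import *
w=snap('wrist','wrist8.png');s=snap('scene','scene8.png');d=snap('side','side8.png')
D=np.zeros((420,800,3),np.uint8);D[:,:560]=w['color'][:,:,::-1];D[:240,560:]=cv2.resize(s['color'][170:270,230:330,::-1],(240,240),interpolation=2)
cv2.imwrite('pics/c9.png',D)
o=env.get_obs();print(o['ee_pos'],o['orientation'])
for p in[(.562,.2445,.109),(.475,.362,.109)]: print(proj(w,p))
E
```

```text
[0.5624 0.2447 0.194 ] [[ 0.6118  0.791   0.    ]
 [ 0.791  -0.6118  0.0001]
 [ 0.0001 -0.     -1.    ]]
[282.963  225.0244]
[ 57.5131 165.3918]
```

View pics/c9.png

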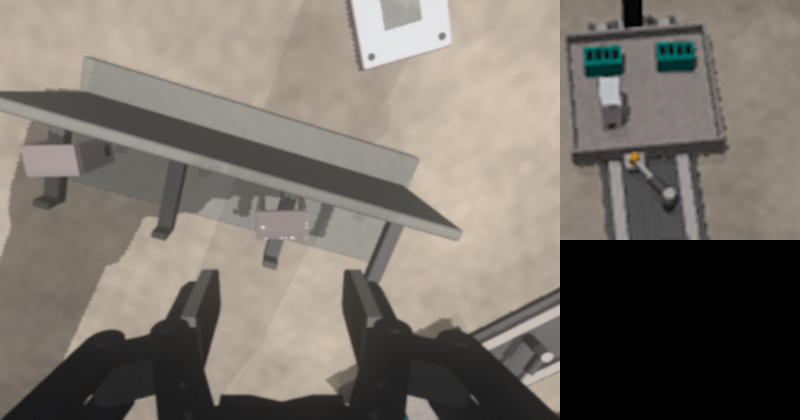

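L1 stands in the tray. L2 is at (282,225), exactly as predicted and aligned, and L3 is at (52,161).

{"name": "carry_out", "arguments": {"moves": [{"x": 0, "y": 0, "z": 0.02, "wx": 0, "wy": 0, "wz": 0}, {"x": 0, "y": 0, "z": 0.03, "wx": 0, "wy": 0, "wz": 0}, {"x": 0, "y": 0, "z": 0.03, "wx": 0, "wy": 0, "wz": 0}, {"x": 0, "y": 0, "z": 0.018, "wx": 0, "wy": 0, "wz": 0}, {"x": 0, "y": 0, "z": 0.01, "wx": 0, "wy": 0, "wz": 0}, {"x": 0, "y": 0, "z": 0, "wx": 0, "wy": 0, "wz": 0}, {"x": 0, "y": 0, "z": 0, "wx": 0, "wy": 0, "wz": 0}]}}

```text
t: 17.58
ee_pos: [0.5618, 0.2441, 0.0855]
orientation: [[0.614, 0.789, -0.002], [0.789, -0.614, -0.001], [-0.002, -0.001, -1.0]]
force: [-2.8, -2.8, 0.7]
grip_width: 0.0547
gripper_force: 0.0
```

{"name": "carry_out", "arguments": {"moves": [{"x": 0, "y": 0, "z": 0, "wx": 0, "wy": 0, "wz": 0}, {"x": 0, "y": 0, "z": 0, "wx": 0, "wy": 0, "wz": 0}, {"x": 0, "y": 0, "z": 0, "wx": 0, "wy": 0, "wz": 0}, {"x": 0, "y": 0, "z": 0, "wx": 0, "wy": 0, "wz": 0}, {"x": 0, "y": 0, "z": 0, "wx": 0, "wy": 0, "wz": 0}], "grip": 0.0}}

```text
t: 18.0
ee_pos: [0.5638, 0.2453, 0.0877]
orientation: [[0.614, 0.789, 0.003], [0.789, -0.614, 0.002], [0.003, 0.002, -1.0]]
force: [-0.8, -0.2, 6.5]
grip_width: 0.033
gripper_force: 60.2
```

{"name": "carry_out", "arguments": {"moves": [{"x": 0, "y": 0, "z": -0.02, "wx": 0, "wy": 0, "wz": 0}, {"x": 0, "y": 0, "z": -0.035, "wx": 0, "wy": 0, "wz": 0}, {"x": 0, "y": 0, "z": -0.035, "wx": 0, "wy": 0, "wz": 0}, {"x": 0, "y": 0, "z": 0, "wx": 0, "wy": 0, "wz": -6.5}, {"x": 0, "y": 0, "z": 0, "wx": 0, "wy": 0, "wz": -6.5}, {"x": 0, "y": 0, "z": 0, "wx": 0, "wy": 0, "wz": -6.5}, {"x": 0, "y": 0, "z": 0, "wx": 0, "wy": 0, "wz": -6.5}, {"x": 0, "y": 0, "z": 0, "wx": 0, "wy": 0, "wz": -6.3}]}}

```text
t: 18.67
ee_pos: [0.5628, 0.2451, 0.1765]
orientation: [[0.091, 0.996, 0.001], [0.996, -0.091, 0.001], [0.001, 0.001, -1.0]]
force: [0.3, 0.2, -0.9]
grip_width: 0.0333
gripper_force: 59.6
```

{"name": "carry_out", "arguments": {"moves": [{"x": -0.038, "y": 0.0041, "z": 0, "wx": 0, "wy": 0, "wz": 0}, {"x": -0.038, "y": 0.0041, "z": 0, "wx": 0, "wy": 0, "wz": 0}, {"x": -0.038, "y": 0.0041, "z": 0, "wx": 0, "wy": 0, "wz": 0}, {"x": -0.038, "y": 0.0041, "z": 0, "wx": 0, "wy": 0, "wz": 0}, {"x": -0.038, "y": 0.0041, "z": 0, "wx": 0, "wy": 0, "wz": 0}, {"x": -0.038, "y": 0.0041, "z": 0, "wx": 0, "wy": 0, "wz": 0}, {"x": -0.038, "y": 0.0041, "z": 0, "wx": 0, "wy": 0, "wz": 0}, {"x": -0.038, "y": 0.0041, "z": 0, "wx": 0, "wy": 0, "wz": 0}]}}

```text
t: 19.33
ee_pos: [0.5657, -0.0627, 0.1766]
orientation: [[0.097, 0.995, 0.002], [0.995, -0.097, 0.0], [0.0, 0.002, -1.0]]
force: [1.2, 0.5, -1.5]
grip_width: 0.0333
gripper_force: 59.8
```

{"name": "carry_out", "arguments": {"moves": [{"x": 0, "y": 0, "z": 0, "wx": 0, "wy": 0, "wz": 0}, {"x": 0, "y": 0, "z": 0, "wx": 0, "wy": 0, "wz": 0}]}}

```text
t: 19.5
ee_pos: [0.5657, -0.064, 0.1763]
orientation: [[0.102, 0.995, 0.001], [0.995, -0.102, -0.001], [-0.001, 0.001, -1.0]]
force: [-0.2, 0.7, -2.1]
grip_width: 0.0333
gripper_force: 59.8
```

{"name": "carry_out", "arguments": {"moves": [{"x": 0.002, "y": 0.002, "z": 0.03, "wx": 0, "wy": 0, "wz": 0}, {"x": 0, "y": 0, "z": 0.035, "wx": 0, "wy": 0, "wz": 0}, {"x": 0, "y": 0, "z": 0.03, "wx": 0, "wy": 0, "wz": 0}, {"x": 0, "y": 0, "z": 0.015, "wx": 0, "wy": 0, "wz": 0}, {"x": 0, "y": 0, "z": 0.009, "wx": 0, "wy": 0, "wz": 0}, {"x": 0, "y": 0, "z": 0.004, "wx": 0, "wy": 0, "wz": 0}, {"x": 0, "y": 0, "z": 0.001, "wx": 0, "wy": 0, "wz": 0}, {"x": 0, "y": 0, "z": 0, "wx": 0, "wy": 0, "wz": 0}]}}

```text
t: 20.17
ee_pos: [0.5686, -0.0588, 0.0528]
orientation: [[0.097, 0.995, 0.002], [0.995, -0.097, 0.0], [0.0, 0.002, -1.0]]
force: [-0.8, -0.0, -0.9]
grip_width: 0.033
gripper_force: 59.9
```

{"name": "carry_out", "arguments": {"moves": [{"x": 0, "y": 0, "z": 0.0, "wx": 0, "wy": 0, "wz": 0}, {"x": 0, "y": 0, "z": 0.0, "wx": 0, "wy": 0, "wz": 0}]}}

```text
t: 20.33
ee_pos: [0.5685, -0.0592, 0.053]
orientation: [[0.097, 0.995, 0.002], [0.995, -0.097, 0.0], [0.0, 0.002, -1.0]]
force: [0.2, -0.2, -1.0]
grip_width: 0.0331
gripper_force: 59.9
```

{"name": "carry_out", "arguments": {"moves": [{"x": 0, "y": 0, "z": 0.002, "wx": 0, "wy": 0, "wz": 0}, {"x": 0, "y": 0, "z": 0.001, "wx": 0, "wy": 0, "wz": 0}, {"x": 0, "y": 0, "z": 0, "wx": 0, "wy": 0, "wz": 0}]}}

```text
t: 20.58
ee_pos: [0.5693, -0.0593, 0.0506]
orientation: [[0.098, 0.995, 0.003], [0.995, -0.098, 0.0], [0.0, 0.003, -1.0]]
force: [-1.1, 0.3, 9.0]
grip_width: 0.0335
gripper_force: 61.1
```

{"name": "carry_out", "arguments": {"moves": [{"x": 0, "y": 0, "z": 0, "wx": 0, "wy": 0, "wz": 0}, {"x": 0, "y": 0, "z": 0, "wx": 0, "wy": 0, "wz": 0}, {"x": 0, "y": 0, "z": 0, "wx": 0, "wy": 0, "wz": 0}, {"x": 0, "y": 0, "z": -0.01, "wx": 0, "wy": 0, "wz": 0}, {"x": 0, "y": 0, "z": -0.03, "wx": 0, "wy": 0, "wz": 0}, {"x": 0, "y": 0, "z": -0.035, "wx": 0, "wy": 0, "wz": 0}, {"x": 0, "y": 0, "z": -0.035, "wx": 0, "wy": 0, "wz": 0}, {"x": 0, "y": 0, "z": -0.035, "wx": 0, "wy": 0, "wz": 0}], "grip": 0.042}}

```text
t: 21.25
ee_pos: [0.5672, -0.0593, 0.196]
orientation: [[0.097, 0.995, -0.0], [0.995, -0.097, 0.0], [0.0, -0.0, -1.0]]
force: [1.2, -0.9, -0.1]
grip_width: 0.0422
gripper_force: 0.0
```

{"name": "carry_out", "arguments": {"moves": [{"x": 0.0385, "y": -0.0115, "z": 0, "wx": 0, "wy": 0, "wz": 0}, {"x": 0.0385, "y": -0.0115, "z": 0, "wx": 0, "wy": 0, "wz": 0}, {"x": 0.0385, "y": -0.0115, "z": 0, "wx": 0, "wy": 0, "wz": 0}, {"x": 0.0385, "y": -0.0115, "z": 0, "wx": 0, "wy": 0, "wz": 0}, {"x": 0.0385, "y": -0.0115, "z": 0, "wx": 0, "wy": 0, "wz": 0}, {"x": 0.0385, "y": -0.0115, "z": 0, "wx": 0, "wy": 0, "wz": 0}, {"x": 0.0385, "y": -0.0115, "z": 0, "wx": 0, "wy": 0, "wz": 0}, {"x": 0.0385, "y": -0.0115, "z": 0, "wx": 0, "wy": 0, "wz": 0}], "grip": 0.055}}

```text
t: 21.92
ee_pos: [0.5053, 0.2579, 0.1947]
orientation: [[0.098, 0.995, 0.001], [0.995, -0.098, 0.0], [0.0, 0.001, -1.0]]
force: [1.1, 1.0, -0.4]
grip_width: 0.055
gripper_force: 0.0
```

{"name": "carry_out", "arguments": {"moves": [{"x": 0.0355, "y": -0.014, "z": 0, "wx": 0, "wy": 0, "wz": 0}, {"x": 0.0355, "y": -0.014, "z": 0, "wx": 0, "wy": 0, "wz": 0}, {"x": 0.0355, "y": -0.014, "z": 0, "wx": 0, "wy": 0, "wz": 6.5}, {"x": 0, "y": 0, "z": 0, "wx": 0, "wy": 0, "wz": 6.5}, {"x": 0, "y": 0, "z": 0, "wx": 0, "wy": 0, "wz": 6.5}, {"x": 0, "y": 0, "z": 0, "wx": 0, "wy": 0, "wz": 6.5}, {"x": 0, "y": 0, "z": 0, "wx": 0, "wy": 0, "wz": 6.5}, {"x": 0, "y": 0, "z": 0, "wx": 0, "wy": 0, "wz": 0}]}}

```text
t: 22.58
ee_pos: [0.4745, 0.3663, 0.1943]
orientation: [[0.621, 0.784, 0.0], [0.784, -0.621, -0.0], [-0.0, 0.0, -1.0]]
force: [-0.0, -0.3, -0.2]
grip_width: 0.0552
gripper_force: 0.0
```

```bash
python3 - <<'E'
from h import *
w=snap('wrist','wrist9.png');s=snap('scene','scene9.png');d=snap('side','side9.png')
D=np.zeros((420,800,3),np.uint8);D[:,:560]=w['color'][:,:,::-1];D[:240,560:]=cv2.resize(s['color'][170:270,230:330,::-1],(240,240),interpolation=2)
cv2.imwrite('pics/c10.png',D)
o=env.get_obs();print(o['ee_pos'],o['orientation'])
print(proj(w,(.474,.3665,.109)))
E
```

```text
[0.4746 0.3663 0.1941] [[ 0.6137  0.7895  0.0002]
 [ 0.7895 -0.6137  0.0001]
 [ 0.0002  0.0001 -1.    ]]
[282.3933 224.6618]
```

View pics/c10.png

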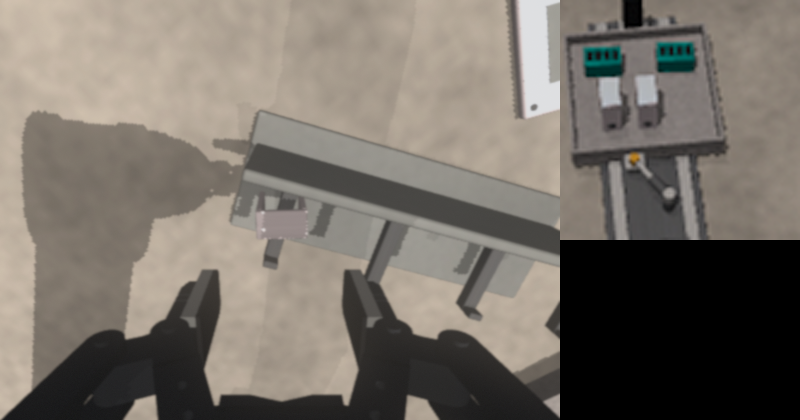

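L3 is centred at (282,224) as predicted, and the tray holds the two links and two housings. I'll descend the same way.

{"name": "carry_out", "arguments": {"moves": [{"x": 0, "y": 0, "z": 0.02, "wx": 0, "wy": 0, "wz": 0}, {"x": 0, "y": 0, "z": 0.03, "wx": 0, "wy": 0, "wz": 0}, {"x": 0, "y": 0, "z": 0.03, "wx": 0, "wy": 0, "wz": 0}, {"x": 0, "y": 0, "z": 0.018, "wx": 0, "wy": 0, "wz": 0}, {"x": 0, "y": 0, "z": 0.01, "wx": 0, "wy": 0, "wz": 0}, {"x": 0, "y": 0, "z": 0, "wx": 0, "wy": 0, "wz": 0}, {"x": 0, "y": 0, "z": 0, "wx": 0, "wy": 0, "wz": 0}]}}

```text
t: 23.32
ee_pos: [0.4741, 0.3658, 0.0857]
orientation: [[0.616, 0.788, -0.002], [0.788, -0.616, -0.001], [-0.002, -0.001, -1.0]]
force: [-3.1, -2.4, 0.9]
grip_width: 0.0554
gripper_force: 0.0
```

{"name": "carry_out", "arguments": {"moves": [{"x": 0, "y": 0, "z": 0, "wx": 0, "wy": 0, "wz": 0}, {"x": 0, "y": 0, "z": 0, "wx": 0, "wy": 0, "wz": 0}, {"x": 0, "y": 0, "z": 0, "wx": 0, "wy": 0, "wz": 0}, {"x": 0, "y": 0, "z": 0, "wx": 0, "wy": 0, "wz": 0}, {"x": 0, "y": 0, "z": 0, "wx": 0, "wy": 0, "wz": 0}], "grip": 0.0}}

```text
t: 23.73
ee_pos: [0.4758, 0.3672, 0.0877]
orientation: [[0.617, 0.787, 0.003], [0.787, -0.617, 0.002], [0.003, 0.001, -1.0]]
force: [-1.0, -0.2, 6.9]
grip_width: 0.0334
gripper_force: 59.9
```

{"name": "carry_out", "arguments": {"moves": [{"x": 0, "y": 0, "z": -0.02, "wx": 0, "wy": 0, "wz": 0}, {"x": 0, "y": 0, "z": -0.035, "wx": 0, "wy": 0, "wz": 0}, {"x": 0, "y": 0, "z": -0.035, "wx": 0, "wy": 0, "wz": 0}, {"x": 0, "y": 0, "z": 0, "wx": 0, "wy": 0, "wz": -6.5}, {"x": 0, "y": 0, "z": 0, "wx": 0, "wy": 0, "wz": -6.5}, {"x": 0, "y": 0, "z": 0, "wx": 0, "wy": 0, "wz": -6.5}, {"x": 0, "y": 0, "z": 0, "wx": 0, "wy": 0, "wz": -6.5}, {"x": 0, "y": 0, "z": 0, "wx": 0, "wy": 0, "wz": -6.3}]}}

```text
t: 24.4
ee_pos: [0.4751, 0.3667, 0.1766]
orientation: [[0.095, 0.995, 0.001], [0.995, -0.095, 0.001], [0.001, 0.001, -1.0]]
force: [0.2, -0.7, -1.1]
grip_width: 0.0334
gripper_force: 59.4
```

{"name": "carry_out", "arguments": {"moves": [{"x": -0.0345, "y": 0.012, "z": 0, "wx": 0, "wy": 0, "wz": 0}, {"x": -0.0345, "y": 0.012, "z": 0, "wx": 0, "wy": 0, "wz": 0}, {"x": -0.0345, "y": 0.012, "z": 0, "wx": 0, "wy": 0, "wz": 0}, {"x": -0.0345, "y": 0.012, "z": 0, "wx": 0, "wy": 0, "wz": 0}, {"x": -0.0345, "y": 0.012, "z": 0, "wx": 0, "wy": 0, "wz": 0}, {"x": -0.0345, "y": 0.012, "z": 0, "wx": 0, "wy": 0, "wz": 0}, {"x": -0.0345, "y": 0.012, "z": 0, "wx": 0, "wy": 0, "wz": 0}, {"x": -0.0345, "y": 0.012, "z": 0, "wx": 0, "wy": 0, "wz": 0}]}}

```text
t: 25.07
ee_pos: [0.543, 0.0804, 0.1767]
orientation: [[0.1, 0.995, 0.002], [0.995, -0.1, 0.0], [0.001, 0.002, -1.0]]
force: [1.3, -0.5, -1.3]
grip_width: 0.0336
gripper_force: 59.6
```

{"name": "carry_out", "arguments": {"moves": [{"x": -0.035, "y": 0.012, "z": 0, "wx": 0, "wy": 0, "wz": 0}, {"x": -0.035, "y": 0.012, "z": 0, "wx": 0, "wy": 0, "wz": 0}, {"x": -0.035, "y": 0.012, "z": 0, "wx": 0, "wy": 0, "wz": 0}, {"x": 0, "y": 0, "z": 0, "wx": 0, "wy": 0, "wz": 0}, {"x": 0, "y": 0, "z": 0, "wx": 0, "wy": 0, "wz": 0}, {"x": 0, "y": 0, "z": 0, "wx": 0, "wy": 0, "wz": 0}]}}

```text
t: 25.57
ee_pos: [0.5679, -0.0256, 0.1761]
orientation: [[0.101, 0.995, 0.001], [0.995, -0.101, 0.001], [0.001, 0.001, -1.0]]
force: [0.1, 0.8, -1.5]
grip_width: 0.033
gripper_force: 59.6
```

{"name": "carry_out", "arguments": {"moves": [{"x": 0.001, "y": 0.002, "z": 0.03, "wx": 0, "wy": 0, "wz": 0}, {"x": 0, "y": 0, "z": 0.035, "wx": 0, "wy": 0, "wz": 0}, {"x": 0, "y": 0, "z": 0.03, "wx": 0, "wy": 0, "wz": 0}, {"x": 0, "y": 0, "z": 0.015, "wx": 0, "wy": 0, "wz": 0}, {"x": 0, "y": 0, "z": 0.009, "wx": 0, "wy": 0, "wz": 0}, {"x": 0, "y": 0, "z": 0.004, "wx": 0, "wy": 0, "wz": 0}, {"x": 0, "y": 0, "z": 0.001, "wx": 0, "wy": 0, "wz": 0}, {"x": 0, "y": 0, "z": 0, "wx": 0, "wy": 0, "wz": 0}]}}

```text
t: 26.23
ee_pos: [0.5704, -0.0247, 0.0528]
orientation: [[0.1, 0.995, 0.002], [0.995, -0.1, 0.0], [0.0, 0.002, -1.0]]
force: [0.4, -0.3, -1.2]
grip_width: 0.0332
gripper_force: 59.7
```

{"name": "carry_out", "arguments": {"moves": [{"x": 0, "y": 0, "z": 0.002, "wx": 0, "wy": 0, "wz": 0}, {"x": 0, "y": 0, "z": 0.001, "wx": 0, "wy": 0, "wz": 0}, {"x": 0, "y": 0, "z": 0, "wx": 0, "wy": 0, "wz": 0}]}}

```text
t: 26.48
ee_pos: [0.5712, -0.0251, 0.0507]
orientation: [[0.101, 0.995, 0.003], [0.995, -0.101, 0.0], [0.001, 0.003, -1.0]]
force: [-0.4, 0.7, 6.4]
grip_width: 0.0328
gripper_force: 60.6
```

{"name": "carry_out", "arguments": {"moves": [{"x": 0, "y": 0, "z": 0, "wx": 0, "wy": 0, "wz": 0}, {"x": 0, "y": 0, "z": 0, "wx": 0, "wy": 0, "wz": 0}, {"x": 0, "y": 0, "z": 0, "wx": 0, "wy": 0, "wz": 0}, {"x": 0, "y": 0, "z": -0.01, "wx": 0, "wy": 0, "wz": 0}, {"x": 0, "y": 0, "z": -0.03, "wx": 0, "wy": 0, "wz": 0}, {"x": 0, "y": 0, "z": -0.035, "wx": 0, "wy": 0, "wz": 0}, {"x": 0, "y": 0, "z": -0.035, "wx": 0, "wy": 0, "wz": 0}], "grip": 0.042}}

```text
t: 27.07
ee_pos: [0.569, -0.0253, 0.1603]
orientation: [[0.101, 0.995, -0.001], [0.995, -0.101, -0.0], [-0.0, -0.001, -1.0]]
force: [0.7, 0.4, -0.6]
grip_width: 0.0421
gripper_force: 0.0
```

{"name": "carry_out", "arguments": {"moves": [{"x": -0.0133, "y": -0.035, "z": 0, "wx": 0, "wy": 0, "wz": 0}, {"x": -0.0133, "y": -0.035, "z": 0, "wx": 0, "wy": 0, "wz": 0}, {"x": -0.0133, "y": -0.0345, "z": 0, "wx": 0, "wy": 0, "wz": 0}, {"x": 0, "y": 0, "z": 0, "wx": 0, "wy": 0, "wz": 0}, {"x": 0, "y": 0, "z": 0, "wx": 0, "wy": 0, "wz": 0}, {"x": 0, "y": 0, "z": 0, "wx": 0, "wy": 0, "wz": 0}], "grip": 0.06}}

```text
t: 27.57
ee_pos: [0.4624, -0.0543, 0.1598]
orientation: [[0.101, 0.995, 0.002], [0.995, -0.101, 0.0], [0.0, 0.002, -1.0]]
force: [0.8, -0.4, 0.3]
grip_width: 0.0597
gripper_force: 0.0
```

```bash
python3 - <<'E'
from h import *
w=snap('wrist','wrist10.png');s=snap('scene','scene10.png');d=snap('side','side10.png')
D=np.zeros((420,800,3),np.uint8);D[:,:560]=w['color'][:,:,::-1];D[:240,560:]=cv2.resize(s['color'][160:260,230:330,::-1],(240,240),interpolation=2)
D[240:,560:]=cv2.resize(d['color'][200:275,230:330,::-1],(240,180),interpolation=2)
cv2.imwrite('pics/c11.png',D)
o=env.get_obs();print(o['ee_pos'])
E
```

```text
[ 0.4627 -0.054   0.159 ]
```

View pics/c11.png

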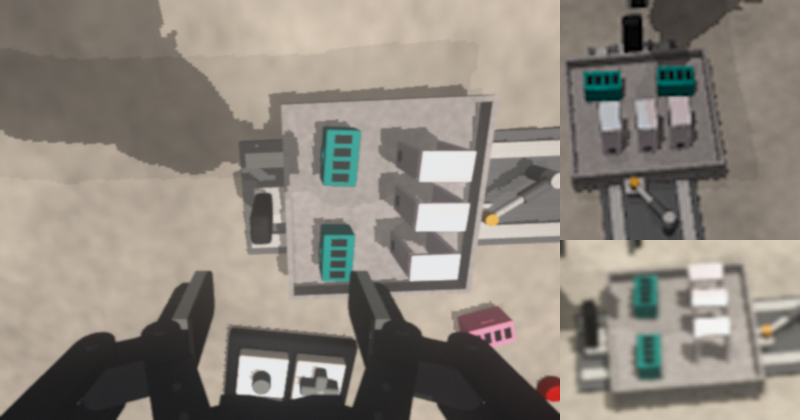

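All five parts stand in the tray. The tab's top is near (262,215), so I'll check where it lies relative to the jaws.

```bash
python3 - <<'E'
from h import *
w=load('wrist10');o=env.get_obs()
for p in[(251,195),(272,195),(262,215),(251,243),(272,243)]:
  q=onz(w,*p,.075);print(q,o['orientation'].T@(q-o['ee_pos']))
E
```

```text
[ 0.4443 -0.0312  0.075 ] [ 0.0209 -0.0206  0.084 ]
[ 0.4577 -0.0325  0.075 ] [ 0.0208 -0.0072  0.084 ]
[ 0.4497 -0.0453  0.075 ] [ 0.0073 -0.0138  0.084 ]
[ 0.44   -0.0643  0.075 ] [-0.0126 -0.0216  0.084 ]
[ 0.454  -0.0658  0.075 ] [-0.0126 -0.0075  0.084 ]
```

{"name": "carry_out", "arguments": {"moves": [{"x": 0, "y": 0, "z": 0.025, "wx": 0, "wy": 0, "wz": 0}, {"x": 0, "y": 0, "z": 0.03, "wx": 0, "wy": 0, "wz": 0}, {"x": 0, "y": 0, "z": 0.025, "wx": 0, "wy": 0, "wz": 0}, {"x": 0, "y": 0, "z": 0.013, "wx": 0, "wy": 0, "wz": 0}, {"x": 0, "y": 0, "z": 0, "wx": 0, "wy": 0, "wz": 0}, {"x": 0, "y": 0, "z": 0, "wx": 0, "wy": 0, "wz": 0}]}}

```text
t: 28.22
ee_pos: [0.4618, -0.0541, 0.0654]
orientation: [[0.1, 0.995, -0.002], [0.995, -0.1, 0.0], [-0.0, -0.002, -1.0]]
force: [0.2, -0.2, 0.9]
grip_width: 0.0601
gripper_force: 0.0
```

{"name": "carry_out", "arguments": {"moves": [{"x": 0, "y": 0.006, "z": 0, "wx": 0, "wy": 0, "wz": 0}, {"x": 0, "y": 0.006, "z": 0, "wx": 0, "wy": 0, "wz": 0}, {"x": 0, "y": 0.006, "z": 0, "wx": 0, "wy": 0, "wz": 0}, {"x": 0, "y": 0.006, "z": 0, "wx": 0, "wy": 0, "wz": 0}]}}

```text
t: 28.55
ee_pos: [0.4856, -0.0563, 0.0665]
orientation: [[0.101, 0.995, -0.001], [0.995, -0.101, 0.001], [0.001, -0.001, -1.0]]
force: [-8.2, 3.0, 4.8]
grip_width: 0.0599
gripper_force: 4.1
```

{"name": "carry_out", "arguments": {"moves": [{"x": 0, "y": 0.006, "z": 0, "wx": 0, "wy": 0, "wz": 0}, {"x": 0, "y": 0.006, "z": 0, "wx": 0, "wy": 0, "wz": 0}, {"x": 0, "y": 0.006, "z": 0, "wx": 0, "wy": 0, "wz": 0}, {"x": 0, "y": 0.006, "z": 0, "wx": 0, "wy": 0, "wz": 0}, {"x": 0, "y": 0.006, "z": 0, "wx": 0, "wy": 0, "wz": 0}, {"x": 0, "y": 0.006, "z": 0, "wx": 0, "wy": 0, "wz": 0}, {"x": 0, "y": 0.006, "z": 0, "wx": 0, "wy": 0, "wz": 0}, {"x": 0, "y": 0.006, "z": 0, "wx": 0, "wy": 0, "wz": 0}]}}

```text
t: 29.22
ee_pos: [0.5349, -0.0618, 0.0665]
orientation: [[0.101, 0.995, 0.002], [0.995, -0.101, -0.0], [-0.0, 0.002, -1.0]]
force: [0.1, -0.6, 0.3]
grip_width: 0.0596
gripper_force: 0.0
```

{"name": "carry_out", "arguments": {"moves": [{"x": 0, "y": 0, "z": 0, "wx": 0, "wy": 0, "wz": 0}, {"x": 0, "y": 0, "z": 0, "wx": 0, "wy": 0, "wz": 0}, {"x": 0, "y": 0, "z": 0, "wx": 0, "wy": 0, "wz": 0}, {"x": 0, "y": 0, "z": 0, "wx": 0, "wy": 0, "wz": 0}, {"x": 0, "y": 0, "z": 0, "wx": 0, "wy": 0, "wz": 0}, {"x": 0, "y": 0, "z": 0, "wx": 0, "wy": 0, "wz": 0}]}}

```text
t: 29.72
ee_pos: [0.5332, -0.0617, 0.0658]
orientation: [[0.101, 0.995, 0.0], [0.995, -0.101, 0.0], [0.0, 0.0, -1.0]]
force: [0.2, 0.2, -0.8]
grip_width: 0.0602
gripper_force: 0.0
```

```bash
python3 - <<'E'
from h import *
w=snap('wrist','wrist11.png');s=snap('scene','scene11.png');d=snap('side','side11.png')
D=np.zeros((420,800,3),np.uint8);D[:,:560]=w['color'][:,:,::-1];D[:240,560:]=cv2.resize(s['color'][170:290,230:350,::-1],(240,240),interpolation=2)
D[240:,560:]=cv2.resize(d['color'][190:280,250:370,::-1],(240,180),interpolation=2)
cv2.imwrite('pics/c12.png',D)
for n in('scene10','scene11','side10','side11'):
  im=load(n);print(n,[onz(im,*R[0],.04)[:2] for c,R in teal(im)])
o=env.get_obs();print(o['ee_pos'],o['force'])
E
```

```text
scene10 [array([ 0.5063, -0.0994]), array([ 0.5109, -0.0227])]
scene11 [array([ 0.5801, -0.1035]), array([ 0.5867, -0.0272])]
side10 [array([ 0.5   , -0.1014]), array([ 0.5063, -0.0222])]
side11 [array([ 0.5741, -0.106 ])]
[ 0.5332 -0.0617  0.0658] [ 0.8064 -0.0806 -0.5289]
```

View pics/c12.png

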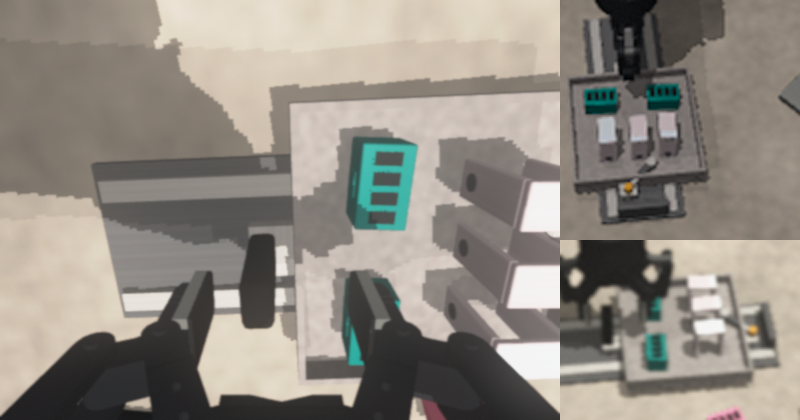

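The tray snapped away from the pad, with housing displacement measured at about 75 mm. I'll nudge it gently to confirm it's on the end stop.

{"name": "carry_out", "arguments": {"moves": [{"x": 0, "y": 0.005, "z": 0, "wx": 0, "wy": 0, "wz": 0}, {"x": 0, "y": 0.005, "z": 0, "wx": 0, "wy": 0, "wz": 0}, {"x": 0, "y": 0, "z": 0, "wx": 0, "wy": 0, "wz": 0}]}}

```text
t: 30.12
ee_pos: [0.5445, -0.0627, 0.0659]
orientation: [[0.101, 0.995, 0.001], [0.995, -0.101, -0.0], [0.0, 0.001, -1.0]]
force: [0.2, 0.3, -0.2]
grip_width: 0.06
gripper_force: 0.0
```

{"name": "carry_out", "arguments": {"moves": [{"x": 0, "y": 0.002, "z": 0, "wx": 0, "wy": 0, "wz": 0}, {"x": 0, "y": 0.002, "z": 0, "wx": 0, "wy": 0, "wz": 0}, {"x": 0, "y": 0, "z": 0, "wx": 0, "wy": 0, "wz": 0}]}}

```text
t: 30.37
ee_pos: [0.5459, -0.063, 0.0653]
orientation: [[0.101, 0.995, -0.004], [0.995, -0.101, 0.0], [-0.0, -0.004, -1.0]]
force: [-6.2, -0.1, 4.4]
grip_width: 0.0601
gripper_force: 3.0
```

{"name": "carry_out", "arguments": {"moves": [{"x": 0, "y": 0.002, "z": 0, "wx": 0, "wy": 0, "wz": 0}, {"x": 0, "y": 0, "z": 0, "wx": 0, "wy": 0, "wz": 0}]}}

```text
t: 30.53
ee_pos: [0.546, -0.063, 0.0649]
orientation: [[0.101, 0.995, -0.007], [0.995, -0.101, 0.001], [-0.0, -0.007, -1.0]]
force: [-14.2, 1.5, 8.8]
grip_width: 0.0598
gripper_force: 6.7
```

It's solidly on the stop: 14 N with no motion. I'll back off, lift, close the fingers and go above the large round key.

{"name": "carry_out", "arguments": {"moves": [{"x": 0, "y": -0.008, "z": 0, "wx": 0, "wy": 0, "wz": 0}, {"x": 0, "y": -0.004, "z": 0, "wx": 0, "wy": 0, "wz": 0}, {"x": 0, "y": 0, "z": -0.025, "wx": 0, "wy": 0, "wz": 0}, {"x": 0, "y": 0, "z": -0.03, "wx": 0, "wy": 0, "wz": 0}, {"x": 0, "y": 0, "z": -0.02, "wx": 0, "wy": 0, "wz": 0}, {"x": 0, "y": 0, "z": 0, "wx": 0, "wy": 0, "wz": 0}]}}

```text
t: 31.03
ee_pos: [0.5399, -0.0622, 0.1454]
orientation: [[0.101, 0.995, 0.008], [0.995, -0.101, -0.0], [0.001, 0.008, -1.0]]
force: [0.4, 0.4, 0.4]
grip_width: 0.0606
gripper_force: 0.0
```

{"name": "carry_out", "arguments": {"moves": [{"x": -0.0344, "y": -0.013, "z": 0, "wx": 0, "wy": 0, "wz": 0}, {"x": -0.0344, "y": -0.013, "z": 0, "wx": 0, "wy": 0, "wz": 0}, {"x": -0.0344, "y": -0.013, "z": 0, "wx": 0, "wy": 0, "wz": 0}, {"x": -0.0344, "y": -0.013, "z": 0, "wx": 0, "wy": 0, "wz": 0}, {"x": -0.0344, "y": -0.013, "z": 0, "wx": 0, "wy": 0, "wz": 0}, {"x": -0.0344, "y": -0.013, "z": 0, "wx": 0, "wy": 0, "wz": 0}, {"x": -0.0344, "y": -0.013, "z": 0, "wx": 0, "wy": 0, "wz": 0}, {"x": -0.0344, "y": -0.013, "z": 0, "wx": 0, "wy": 0, "wz": 0}], "grip": 0.0}}

```text
t: 31.7
ee_pos: [0.4049, -0.3268, 0.1406]
orientation: [[0.101, 0.995, 0.001], [0.995, -0.101, -0.0], [-0.0, 0.001, -1.0]]
force: [1.6, 0.3, -0.3]
grip_width: 0.0003
gripper_force: 0.0
```

{"name": "carry_out", "arguments": {"moves": [{"x": 0, "y": 0, "z": 0.02, "wx": 0, "wy": 0, "wz": 0}, {"x": 0, "y": 0, "z": 0.02, "wx": 0, "wy": 0, "wz": 0}, {"x": 0, "y": 0, "z": 0.02, "wx": 0, "wy": 0, "wz": 0}, {"x": 0, "y": 0, "z": 0, "wx": 0, "wy": 0, "wz": 0}, {"x": 0, "y": 0, "z": 0, "wx": 0, "wy": 0, "wz": 0}]}}

```text
t: 32.12
ee_pos: [0.4053, -0.325, 0.08]
orientation: [[0.101, 0.995, -0.002], [0.995, -0.101, 0.001], [0.001, -0.002, -1.0]]
force: [0.2, -0.3, 0.3]
grip_width: 0.0003
gripper_force: 0.0
```

```bash
python3 - <<'E'
from h import *
w=snap('wrist','wrist12.png');s=snap('scene','scene12.png')
o=env.get_obs();print(o['t'],o['ee_pos'],o['force'],o['orientation'])
for n,p in dict(round=(.405,-.325),dot=(.427,-.226),bar=(.416,-.276)).items(): print(n,o['orientation'].T@(np.array([*p,.038])-o['ee_pos']))
D=np.zeros((420,800,3),np.uint8);D[:,:560]=w['color'][:,:,::-1];D[:240,560:]=cv2.resize(s['color'][170:290,230:350,::-1],(240,240),interpolation=2)
cv2.imwrite('pics/c13.png',D)
E
```

```text
32.2167 [ 0.4066 -0.3257  0.0817] [0.5844 1.2356 0.0429] [[ 0.1006  0.9949  0.001 ]
 [ 0.9949 -0.1006 -0.0007]
 [-0.0006  0.0011 -1.    ]]
round [ 0.0005 -0.0017  0.0437]
dot [0.1012 0.0102 0.0437]
bar [0.0504 0.0043 0.0437]
```

View pics/c13.png

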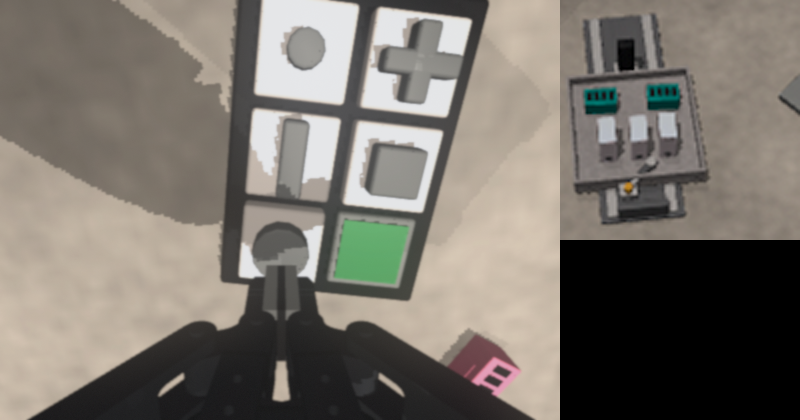

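The tray is home with its contents upright, and the round key lies directly under the fingertips. Pressing it.

{"name": "carry_out", "arguments": {"moves": [{"x": 0.002, "y": -0.001, "z": 0.015, "wx": 0, "wy": 0, "wz": 0}, {"x": 0, "y": 0, "z": 0.01, "wx": 0, "wy": 0, "wz": 0}, {"x": 0, "y": 0, "z": 0.006, "wx": 0, "wy": 0, "wz": 0}, {"x": 0, "y": 0, "z": 0.005, "wx": 0, "wy": 0, "wz": 0}, {"x": 0, "y": 0, "z": 0.005, "wx": 0, "wy": 0, "wz": 0}, {"x": 0, "y": 0, "z": 0, "wx": 0, "wy": 0, "wz": 0}, {"x": 0, "y": 0, "z": 0, "wx": 0, "wy": 0, "wz": 0}]}}

```text
t: 32.8
ee_pos: [0.4057, -0.3233, 0.0425]
orientation: [[0.101, 0.995, 0.001], [0.995, -0.101, 0.001], [0.001, 0.001, -1.0]]
force: [-11.3, 10.1, 36.8]
grip_width: 0.0002
gripper_force: 18.2
```

{"name": "carry_out", "arguments": {"moves": [{"x": 0, "y": 0, "z": -0.015, "wx": 0, "wy": 0, "wz": 0}, {"x": 0, "y": 0, "z": -0.025, "wx": 0, "wy": 0, "wz": 0}, {"x": 0, "y": 0, "z": 0, "wx": 0, "wy": 0, "wz": 0}, {"x": 0.0335, "y": 0.0038, "z": 0, "wx": 0, "wy": 0, "wz": 0}, {"x": 0.0335, "y": 0.0038, "z": 0, "wx": 0, "wy": 0, "wz": 0}, {"x": 0.033, "y": 0.0038, "z": 0, "wx": 0, "wy": 0, "wz": 0}, {"x": 0, "y": 0, "z": 0, "wx": 0, "wy": 0, "wz": 0}, {"x": 0, "y": 0, "z": 0, "wx": 0, "wy": 0, "wz": 0}]}}

```text
t: 33.47
ee_pos: [0.4275, -0.2234, 0.0799]
orientation: [[0.097, 0.995, 0.001], [0.995, -0.097, 0.0], [0.0, 0.001, -1.0]]
force: [0.0, -0.6, 0.2]
grip_width: 0.0002
gripper_force: 0.0
```

{"name": "carry_out", "arguments": {"moves": [{"x": -0.001, "y": 0, "z": 0.015, "wx": 0, "wy": 0, "wz": 0}, {"x": 0, "y": 0, "z": 0.01, "wx": 0, "wy": 0, "wz": 0}, {"x": 0, "y": 0, "z": 0.006, "wx": 0, "wy": 0, "wz": 0}, {"x": 0, "y": 0, "z": 0.005, "wx": 0, "wy": 0, "wz": 0}, {"x": 0, "y": 0, "z": 0.004, "wx": 0, "wy": 0, "wz": 0}, {"x": 0, "y": 0, "z": 0, "wx": 0, "wy": 0, "wz": 0}, {"x": 0, "y": 0, "z": 0, "wx": 0, "wy": 0, "wz": 0}]}}

```text
t: 34.05
ee_pos: [0.4262, -0.227, 0.0424]
orientation: [[0.103, 0.995, -0.001], [0.995, -0.103, 0.0], [0.0, -0.001, -1.0]]
force: [-16.5, 6.0, 43.3]
grip_width: -0.0001
gripper_force: 21.7
```

{"name": "carry_out", "arguments": {"moves": [{"x": 0, "y": 0, "z": -0.015, "wx": 0, "wy": 0, "wz": 0}, {"x": 0, "y": 0, "z": -0.025, "wx": 0, "wy": 0, "wz": 0}, {"x": 0, "y": 0, "z": 0, "wx": 0, "wy": 0, "wz": 0}, {"x": -0.024, "y": -0.0026, "z": 0, "wx": 0, "wy": 0, "wz": 0}, {"x": -0.024, "y": -0.0026, "z": 0, "wx": 0, "wy": 0, "wz": 0}, {"x": 0, "y": 0, "z": 0, "wx": 0, "wy": 0, "wz": 0}, {"x": 0, "y": 0, "z": 0, "wx": 0, "wy": 0, "wz": 0}]}}

```text
t: 34.63
ee_pos: [0.416, -0.2747, 0.0795]
orientation: [[0.104, 0.995, -0.0], [0.995, -0.104, -0.0], [-0.0, -0.0, -1.0]]
force: [0.1, 0.2, -0.2]
grip_width: -0.0002
gripper_force: 0.0
```

{"name": "carry_out", "arguments": {"moves": [{"x": 0, "y": 0, "z": 0.015, "wx": 0, "wy": 0, "wz": 0}, {"x": 0, "y": 0, "z": 0.01, "wx": 0, "wy": 0, "wz": 0}, {"x": 0, "y": 0, "z": 0.006, "wx": 0, "wy": 0, "wz": 0}, {"x": 0, "y": 0, "z": 0.005, "wx": 0, "wy": 0, "wz": 0}, {"x": 0, "y": 0, "z": 0.004, "wx": 0, "wy": 0, "wz": 0}, {"x": 0, "y": 0, "z": 0, "wx": 0, "wy": 0, "wz": 0}, {"x": 0, "y": 0, "z": 0, "wx": 0, "wy": 0, "wz": 0}]}}

```text
t: 35.22
ee_pos: [0.4165, -0.2723, 0.0424]
orientation: [[0.101, 0.995, -0.001], [0.995, -0.101, 0.002], [0.002, -0.001, -1.0]]
force: [-16.4, 10.5, 44.8]
grip_width: 0.0002
gripper_force: 22.1
```

{"name": "carry_out", "arguments": {"moves": [{"x": 0, "y": 0, "z": -0.015, "wx": 0, "wy": 0, "wz": 0}, {"x": 0, "y": 0, "z": -0.03, "wx": 0, "wy": 0, "wz": 0}, {"x": 0, "y": 0, "z": -0.035, "wx": 0, "wy": 0, "wz": 0}, {"x": 0, "y": 0, "z": -0.035, "wx": 0, "wy": 0, "wz": 0}, {"x": 0, "y": 0, "z": 0, "wx": 0, "wy": 0, "wz": 0}]}}

```text
t: 35.63
ee_pos: [0.4197, -0.2747, 0.1613]
orientation: [[0.101, 0.995, 0.009], [0.995, -0.101, -0.004], [-0.003, 0.009, -1.0]]
force: [0.3, -0.2, 0.2]
grip_width: -0.0001
gripper_force: 0.0
```

```bash
python3 - <<'E'
from h import *
o=env.get_obs();print(o['t'],o['ee_pos'],o['force'])
print(env.job_done())
E
```

```text
35.6333 [ 0.4197 -0.2747  0.1613] [ 0.3323 -0.2236  0.1923]
the job is handed in; nothing more can be done
None
```

I handed the job in at 35.6 s: I pressed the square key, put all three links found on the rack and both teal housings in the tray, pushed it home against its end stop, then pressed the large round, small round and long bar keys fully down in that order; the hand-in returned no verdict.

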